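# Change the desiccant and put sample jars away in a vacuum dry box

### The job

Open the dry box by pulling the recessed paddle in its lid towards you and raising the lid with it right back to its stop; take the spent desiccant cartridge out onto the oven tray, stand the fresh cartridge from the bench in its place, and stand every sample jar from the grey mat upright in the sample bay. Then shut the lid so that it latches, and draw the hand pump: pull its sprung handle out until the broad dark ring on the rod has just come out of the barrel, hold it there for two seconds and let it go back all the way in. Leave everything else on the bench where it is.

Things in the scene. Friction and masses are not known exactly. Their poses are not given: they have to be found in the camera images.
- drybox: vacuum dry box, white, fixed to the bench, outside 208 (x) x 251 (y) mm, rim 60 mm high, walls 8 mm, inner floor 12 mm above the bench. Origin: centre of the underside; x from its front (robot side) to its hinged back, y to its left. A cross wall 5 mm thick (top 40 mm above the bench) at y = -35 mm parts the sample bay (left, +y) from the cartridge bay (right)
- sample_bay (a point): centre of the floor of the sample bay, axes as drybox; the bay is 192 (x) x 150 (y) mm
- cartridge_bay (a point): centre of the floor of the cartridge bay, axes as drybox; the bay is 192 (x) x 80 (y) mm
- lid (a joint): lid angle: 0 shut, 1.65 rad open at its stop, just past upright. Friction hinges hold it where it is left (5 N at the front edge moves it). 212 mm from hinge to front edge, 255 mm wide, 43 mm deep with its skirt; shut, its top is 104 mm above the bench. A sprung slam latch locks it shut; only a pulled paddle frees it. To shut, press down on the front edge (10 to 20 N) till it reads 0
- lid_hinge (a point): middle of the hinge line (along drybox y) at the lower edge of the lid's skirt, drybox x +104, z +61 mm; axes turn with the lid (x along the lid from front to hinge)
- lid_front (a point): middle of the lid's top front edge, 212 mm from the hinge and 43 mm above the skirt's lower edge (lid_hinge x -212, z +43 mm). Axes as lid_hinge
- paddle (a joint): paddle angle: 0 at rest (square to the lid, sprung), grows to 0.65 rad as its top is pulled towards the front of the box (drybox -x when shut). The latch is free above 0.4 rad; about 3 to 9 N at the top edge. Keep it pulled until the lid has risen 0.15 rad
- paddle_top (a point): middle of the paddle's top edge. A steel plate 3 mm thick with a 10 mm round bead along its top, 70 mm wide (drybox y), 30 mm tall from pivot to top, upright in a dark recess in the lid (104 mm wide, 32 mm deep, 46 mm free before the plate, 34 mm behind), pivot at lid_hinge x -135, z +13 mm; top level with the lid's. Fingers reach down either side of it. Axes turn with the paddle
- pump (a joint): how far the pump handle is drawn out, m: 0 home, 0.06 stop. It slides towards drybox -x; a spring (2.7 N at rest, 7 N at 40 mm) brings it home when let go. The broad dark ring on the rod, 8 mm wide, is wholly out of the barrel at 0.040; fine rings mark every 10 mm
- pump_grip (a point): middle of the cross-bar of the pump handle, 14 mm thick and 54 mm long along drybox y, 90 mm above the bench, to the right of the box; it stands on a short neck 34 mm above the rod (8 mm thick). 28 mm free between the bar and the front end of the barrel (36 mm thick, along drybox x, top 74 mm above the bench) when home, free in front
- oven_tray: shallow open steel tray fixed to the bench, 130 (x) x 120 (y) mm, walls 4 mm thick and 20 mm high, floor 4 mm thick; origin: centre of its underside
- spent_cartridge: spent desiccant cartridge, a perforated aluminium block 40 (x) x 52 (y) x 46 (z) mm, 0.13 kg, at first standing in the cartridge bay; origin: centre of its underside
- fresh_cartridge: fresh desiccant cartridge of the same make, at first standing alone on the bench to the right of the box; origin: centre of its underside
- jar1: a squat glass sample jar with a white screw cap, 36 mm across, 46 mm tall, 0.06 kg; two to four of the four jars are present; origin: centre of its underside
- jar2: a squat glass sample jar with a white screw cap, 36 mm across, 46 mm tall, 0.06 kg; two to four of the four jars are present; origin: centre of its underside
- jar3: a squat glass sample jar with a white screw cap, 36 mm across, 46 mm tall, 0.06 kg; two to four of the four jars are present; origin: centre of its underside
- jar4: a squat glass sample jar with a white screw cap, 36 mm across, 46 mm tall, 0.06 kg; two to four of the four jars are present; origin: centre of its underside
- petri_stack: a stack of three clear 60 mm petri dishes, 45 mm tall, to be left alone; origin: centre of its underside
- marker_pen: a marker pen lying down, 125 mm long, to be left alone; origin: centre of its underside
- tweezers: steel tweezers lying down, 120 mm long, to be left alone; origin: centre of its underside
- beaker: a small glass beaker, 60 mm across, 75 mm tall, to be left alone; origin: centre of its underside

How it is judged:
On the way, in this order (a step that is already met when the one before it is completed fails the run):
1. the lid is raised right back (value of joint lid above 1.5 rad), for 0.2 s.
2. spent cartridge stands on the oven tray, fresh cartridge in the cartridge bay, every jar upright in the sample bay (x of fresh_cartridge in the frame of cartridge_bay between -0.08 and 0.08 m and y of fresh_cartridge in the frame of cartridge_bay between -0.03 and 0.03 m and z of fresh_cartridge in the frame of cartridge_bay between -0.006 and 0.008 m and angle between each of fresh_cartridge, spent_cartridge, jar1, jar2, jar3, jar4's own z axis and vertical below 0.15 rad and x of spent_cartridge in the frame of oven_tray between -0.06 and 0.06 m and y of spent_cartridge in the frame of oven_tray between -0.055 and 0.055 m and height (world z) of spent_cartridge below 0.012 m and x of jar1 in the frame of sample_bay between -0.085 and 0.085 m and y of jar1 in the frame of sample_bay between -0.066 and 0.066 m and z of jar1 in the frame of sample_bay between -0.006 and 0.008 m and x of jar2 in the frame of sample_bay between -0.085 and 0.085 m and y of jar2 in the frame of sample_bay between -0.066 and 0.066 m and z of jar2 in the frame of sample_bay between -0.006 and 0.008 m and x of jar3 in the frame of sample_bay between -0.085 and 0.085 m and y of jar3 in the frame of sample_bay between -0.066 and 0.066 m and z of jar3 in the frame of sample_bay between -0.006 and 0.008 m and x of jar4 in the frame of sample_bay between -0.085 and 0.085 m and y of jar4 in the frame of sample_bay between -0.066 and 0.066 m and z of jar4 in the frame of sample_bay between -0.006 and 0.008 m), for 0.2 s.
3. the lid is shut and latched (value of joint lid below 0.02 rad and value of joint paddle below 0.1 rad), for 0.3 s.
4. the pump handle is held drawn out to the broad ring, lid shut (all of step 3 and value of joint pump between 0.035 and 0.046 m), for 1.5 s.
At the end, for the whole second after the job is handed in: lid shut (below 0.02 rad), paddle at rest (below 0.1 rad), pump handle home (within 4 mm), every jar in the sample bay, the fresh cartridge in its bay and the spent one in the oven tray, each upright (0.15 rad), on the floor and at rest (all of step 2 and all of step 3 and linear speed of each of jar1, jar2, jar3, jar4, fresh_cartridge, spent_cartridge below 0.02 m/s and value of joint pump below 0.004 m); the robot touches nothing.
It fails at once if a bystander is shifted by more than 3 cm (distance of any of petri_stack, marker_pen, tweezers, beaker from where it was at the start of the episode above 0.03 m).
Of jar1, jar2, jar3, jar4 only 2 to 4 are there at a start; the rules pass over those that are not, and their reading is None.
At some moment in a run one of jar1, jar2, jar3, jar4, fresh_cartridge may be knocked a few centimetres aside while the robot is not near it.
It also fails if it takes over 210 s, if anything falls off the work surface, if the arm or the gripper's body presses on something with over 40 N, if the wrist force passes 120 N, or if a joint passes its speed limit or range.

### The arm

A 6-joint arm with a two-finger parallel gripper is mounted at the origin on the work surface. World frame = base frame: x ahead of the robot, y to its left, z up, the work surface at z = 0. Lengths are in m, angles in rad, forces in N, time in s.
With the tool pointing down it reaches from about 0.35 to 0.875 m from the base axis. Payload 4.2 kg.
Tool frame: the origin (TCP) lies midway between the tips of the shut fingers; the grasp point (between the pads) lies 19 mm behind it (arm.grip_point_offset is the z of the grasp point in the tool frame, in m); z points along the fingers, y is the line along which they close (so a half turn about z gives the same grasp; the last joint's range is limited). The gripper opens to 85 mm and grips with 20 to 120 N. Pads are 22 mm wide; open, the fingers measure 114 mm over their backs; the gripper's body (76 mm by 85 mm) begins 54 mm behind the grasp point. The pads swing forward as they close: fully open they stand 13 mm farther back than shut.
Start: joints at [1.365, 0.385, 0.008, 0, -1.194, -0.259], TCP at [0.28, 0.559, 0.231] pointing down, gripper open.
Joint ranges: [-3.14, 3.14], [-1.21, 2.06], [-1.07, 1.41], [-3.16, 2.05], [-2.99, -0.16], [-3.1, 3.1]. Speed limits (rad/s): [2.79, 2.79, 3.14, 3.14, 3.14, 3.14].

### API

Orientations are given as a unit quaternion [w, x, y, z].
In Python, from bench import arm gives the robot as it stands.
- The arm moves only by the shell command python3 -m creep 'ROWS' [FORCE]. ROWS is JSON, a list of rows, each a list of 7 numbers: the closure, from -1 (fully open) to 1 (shut), then the shift along the tool's x, y, z in cm, then the turn, a rotation vector about the tool's x, y, z in rad. In form: [[hand, dx, dy, dz, wx, wy, wz], ...]. A call has exactly 5 rows; each row is the pose to reach, as a shift and turn from the pose commanded when the call began, along the tool's axes at that moment; what a row does not reach only later rows make up. A row lasts 1/8 s, in which the tool goes at most 62.5 mm and 10.7 degrees, less where a joint would pass 70% of its speed; a pose out of reach is approached as far as the arm can. A call with a gripper value outside its range is refused whole. The fingers move at their own pace and stop on an object; FORCE is the grip in N (left out, the last holds). Time passes only in rows, so rows that repeat a pose let the fingers close, or fill a call up. It gives the time, the measured TCP pose, the force, the opening and the grip force at its end, in the units of the state.
- arm.sense(): the state, without advancing time (a new reading comes with each control period).
- arm.snapshot(name): name is "scene" or "top"; returns the picture (420x560x3 uint8, blue, green, red); there is no depth.
- arm.camera_info(name): a dict with "K" (3x3 intrinsics, pixels), "T" (4x4, takes a point from camera to world coordinates). Camera axes: x right, y up, looking along -z (the intrinsics and any distortion apply to the point x, -y, -z); pixel columns grow to the right and rows downward; lengths in m; the calibration is good to about 2 mm. A picture is of the moment at which its call begins. camera_info takes no time and is no camera call.
- arm.finish_job(): hands the job in; it is judged then, once.
The state is a dict: "t": time; "joint_pos": joint angles; "joint_vel": joint speeds; "effort": joint torques, N m; "tcp_pos": TCP position; "orientation": TCP orientation; "contact_force": force on the tool from outside, world axes, zero at the start; "moment": the same for the moment, N m; "finger_gap": finger opening in m; "gripper_force": force on a finger pad.
Only numpy, scipy, OpenCV 4.12 (cv2) and the standard library are available. Lean on these libraries where they do the work, as an engineer would, in place of code of your own. Each camera call takes 0.05 s, during which the arm holds its last target. There are 200 camera calls.

## Working session

There is one attempt and no reset: what is moved stays moved. The work goes in short steps, Python scripts to look and compute and a shell command to move; the robot and the scene stay as the last step left them, time stands still between calls to the robot, and variables do not carry over. Pictures are saved under pics/ and viewed, at most 14 in all, crops included, and the job is handed in when it is done.

```bash
ls; mkdir -p pics; python3 - <<'E'
from bench import arm
import cv2,numpy as np
s=arm.sense();print(s)
for n in("scene","top"):
    cv2.imwrite(f"pics/{n}0.png",arm.snapshot(n));c=arm.camera_info(n);print(n,c)
print(arm.grip_point_offset)
E
```

```text
pics
{'t': 0.0, 'joint_pos': array([ 1.36460496e+00,  3.85576645e-01,  6.58540387e-03, -4.91881145e-04,
       -1.19398100e+00, -2.58615146e-01]), 'joint_vel': array([-0.00109195, -0.00065053, -0.00211118, -0.00180845,  0.00045648,
        0.00138635]), 'effort': array([-4.33215200e-04, -3.92281187e+01,  1.88400489e+01,  4.18584377e+00,
       -4.56694936e-03,  1.68893262e-06]), 'tcp_pos': array([0.27986846, 0.55817164, 0.23019469]), 'orientation': array([ 1.09357648e-03,  9.73094190e-01, -2.30404996e-01, -1.99994358e-04]), 'contact_force': array([-0.6796282 ,  0.44179149, -0.03665686]), 'moment': array([0.04684693, 0.02623713, 0.00869352]), 'gripper_force': 0.0, 'finger_gap': 0.08531936778839871}
scene {'K': array([[398.60390186,   0.        , 274.60425246],
       [  0.        , 398.60390186, 213.25986732],
       [  0.        ,   0.        ,   1.        ]]), 'T': array([[-0.34921199, -0.70398784,  0.61842712,  1.14096628],
       [ 0.93703436, -0.26530963,  0.22710661,  0.16303361],
       [ 0.00419438,  0.65879581,  0.7523101 ,  0.85780231],
       [ 0.        ,  0.        ,  0.        ,  1.        ]])}
top {'K': array([[501.16829836,   0.        , 282.52450411],
       [  0.        , 501.16829836, 211.52965644],
       [  0.        ,   0.        ,   1.        ]]), 'T': array([[-8.88783505e-03,  9.87290771e-01, -1.58675578e-01,
         2.89739390e-01],
       [-9.99958422e-01, -9.09887558e-03, -6.03560922e-04,
        -6.32774680e-02],
       [-2.03965947e-03,  1.58663616e-01,  9.87330591e-01,
         1.53281687e+00],
       [ 0.00000000e+00,  0.00000000e+00,  0.00000000e+00,
         1.00000000e+00]])}
-0.0187
```

View pics/top0.png

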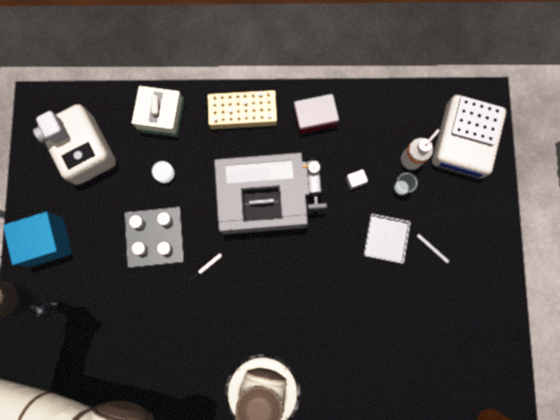

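View pics/scene0.png

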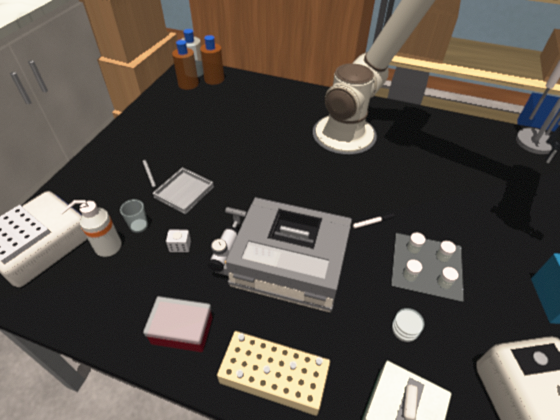

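```bash
cat > h.py <<'E'
from bench import arm
import cv2,numpy as np
from scipy.spatial.transform import Rotation as R
def ray(n,uv):
    c=arm.camera_info(n);K,T=c["K"],c["T"]
    p=np.linalg.inv(K)@[uv[0],uv[1],1.];d=T[:3,:3]@[p[0],-p[1],-p[2]]
    return T[:3,3],d/np.linalg.norm(d)
def onz(n,uv,z):
    o,d=ray(n,uv);return o+d*(z-o[2])/d[2]
def tri(u1,u2):
    o,d=ray("top",u1);q,e=ray("scene",u2)
    s=np.linalg.lstsq(np.c_[d,-e],q-o,rcond=None)[0]
    a,b=o+d*s[0],q+e*s[1];return (a+b)/2,np.linalg.norm(a-b)
def proj(n,P):
    c=arm.camera_info(n);T=c["T"];q=T[:3,:3].T@(np.array(P)-T[:3,3])
    v=c["K"]@[q[0],-q[1],-q[2]];return v[:2]/v[2]
def Rt():
    w,x,y,z=arm.sense()["orientation"];return R.from_quat([x,y,z,w])
def down(yaw): # tool y axis at angle yaw from world x, z down ; tool x = y cross z
    y=np.array([np.cos(yaw),np.sin(yaw),0]);z=np.array([0,0,-1.])
    return R.from_matrix(np.c_[np.cross(y,z),y,z])
def go(p,Rtar=None):
    "shift in tool cm and rotvec to reach TCP p"
    r=Rt();s=arm.sense();d=r.inv().apply(np.array(p)-s["tcp_pos"])*100
    w=(r.inv()*Rtar).as_rotvec() if Rtar is not None else np.zeros(3)
    print("shift cm",d.round(2),"rot",w.round(3),"deg",round(np.degrees(np.linalg.norm(w)),1))
def snap(n,f,crop=None,k=1):
    im=arm.snapshot(n)
    if f:
        o=im
        if crop: x0,y0,x1,y1=crop;o=cv2.resize(im[y0:y1,x0:x1],None,fx=k,fy=k,interpolation=cv2.INTER_CUBIC)
        cv2.imwrite("pics/"+f,o)
    return im
E
python3 - <<'E'
from h import *
im=cv2.imread("pics/top0.png")
cv2.imwrite("pics/top0c.png",cv2.resize(im[140:280,200:460],None,fx=3,fy=3,interpolation=cv2.INTER_CUBIC))
g=cv2.cvtColor(im,cv2.COLOR_BGR2GRAY)
def blob(x0,y0,x1,y1,t,z,n="top"):
    m=(g[y0:y1,x0:x1]>t).astype(np.uint8)
    c=cv2.findContours(m,cv2.RETR_EXTERNAL,cv2.CHAIN_APPROX_NONE)[0]
    for k in c:
        if cv2.contourArea(k)<25: continue
        (a,b),wh,th=cv2.minAreaRect(k);q=(a+x0,b+y0)
        print(np.round(q,1),np.round(wh,1),round(th,1),cv2.contourArea(k),onz(n,q,z).round(4))
print("jars");blob(120,203,190,270,170,.046)
print("fresh");blob(340,165,373,195,120,.046)
print("tray");blob(355,205,418,270,90,.02)
print("beaker/petri");blob(145,155,180,190,120,.045)
print("pen");blob(190,245,225,285,120,.01)
E
```

```text
jars
[162.5 247.5] [13. 13.] 90.0 138.0 [0.4237 0.2953 0.046 ]
[137.5 247.5] [13. 13.] 90.0 134.0 [0.4244 0.3696 0.046 ]
[135. 221.] [12. 12.] 90.0 123.0 [0.504  0.3801 0.046 ]
[162.5 217.5] [13. 13.] 90.0 136.0 [0.5139 0.2979 0.046 ]
fresh
[357.1 178. ] [14.3 18.5] 69.4 232.0 [ 0.6298 -0.2898  0.046 ]
tray
[387.  238.1] [41.5 44.5] 10.0 1734.5 [ 0.4485 -0.3782  0.02  ]
beaker/petri
[162.5 171.5] [21. 21.] 90.0 355.5 [0.6558 0.3023 0.045 ]
pen
[209.5 263. ] [ 4.6 29.2] 50.2 110.0 [0.3785 0.1601 0.01  ]
```

View pics/top0c.png

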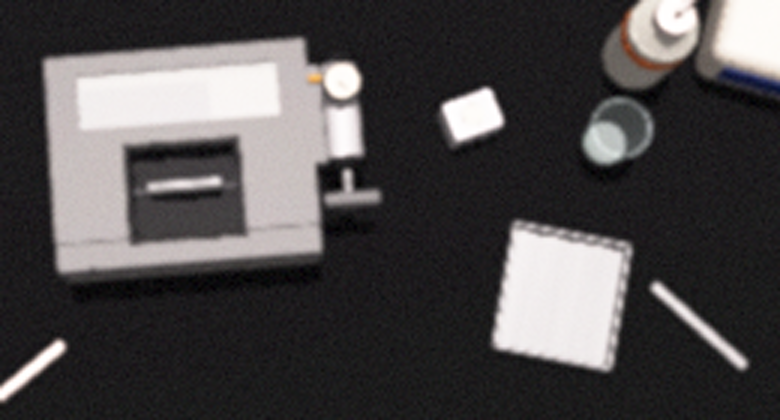

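```bash
cat >> h.py <<'E'
def c2(p): return ((p[0]+.5)/3-.5+200,(p[1]+.5)/3-.5+140)
E
python3 - <<'E'
from h import *
for n,p,z in [("BL",(44,58),.104),("BR",(305,39),.104),("FR",(322,252),.104),("FL",(58,272),.104),("pL",(147,188),.104),("pR",(222,183),.104),("gL",(326,199),.09),("gR",(381,197),.09),
 ("t1",(514,221),.02),("t2",(632,242),.02),("t3",(610,371),.02),("t4",(493,348),.02),("beak",(626,125),.075)]:
    print(n,onz("top",c2(p),z).round(4))
# scene check
print(tri(c2((184.5,185.5)),(298,224)))
E
python3 - <<'E'
import cv2
im=cv2.imread("pics/scene0.png")
cv2.imwrite("pics/scene0c.png",cv2.resize(im[180:300,150:360],None,fx=3.5,fy=3.5,interpolation=cv2.INTER_CUBIC))
E
```

```text
BL [0.6775 0.1365 0.104 ]
BR [ 0.6943 -0.1193  0.104 ]
FR [ 0.4834 -0.1325  0.104 ]
FL [0.4664 0.1205 0.104 ]
pL [0.5472 0.0354 0.104 ]
pR [ 0.5515 -0.037   0.104 ]
gL [ 0.5373 -0.1379  0.09  ]
gR [ 0.5388 -0.1915  0.09  ]
t1 [ 0.5248 -0.3325  0.02  ]
t2 [ 0.5021 -0.4515  0.02  ]
t3 [ 0.3718 -0.4231  0.02  ]
t4 [ 0.3959 -0.3067  0.02  ]
beak [ 0.6115 -0.4373  0.075 ]
(array([0.54602675, 0.00155765, 0.11809864]), np.float64(0.006132213557741613))
```

View pics/scene0c.png

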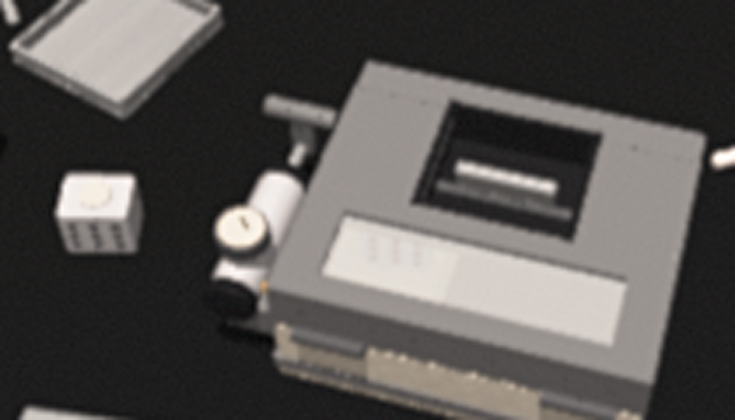

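```bash
cat >> h.py <<'E'
YB=0.067; BO=np.array([.5824,.0014,0])   # drybox
RB=R.from_euler('z',YB)
def B(x,y,z): return BO+RB.apply([x,y,z])   # drybox -> world, metres
E
python3 - <<'E'
from h import *
p=B(-.031,0,.2);print(p)
go(p,down(np.pi+YB)); print(Rt().as_matrix().round(3))
for n in [(-.031,0,.104)]: print(B(*n),proj("top",B(*n)),proj("scene",B(*n)))
E
```

```text
[ 0.55146955 -0.00067545  0.2       ]
shift cm [49.33 37.78  3.11] rot [ 2.000e-03 -1.000e-03  1.039e+00] deg 59.5
[[ 0.894 -0.448 -0.001]
 [-0.448 -0.894 -0.002]
 [ 0.     0.002 -1.   ]]
[ 0.55146955 -0.00067545  0.104     ] [261.12500855 200.78599629] [294.88618361 228.96389912]
```

```bash
python3 -m creep '[[0.2,4.9,3.8,-3,0,0,0.1],[0.2,9.8,7.6,-5,0,0,0.2],[0.2,14.7,11.4,-7,0,0,0.3],[0.2,19.6,15.2,-7,0,0,0.4],[0.2,24.5,19,-7,0,0,0.5]]' 40
python3 - <<'E'
from h import *
go(B(-.031,0,.2),down(np.pi+YB))
E
```

```text
t: 0.72
tcp_pos: [0.41, 0.2863, 0.3015]
orientation: [-0.0, 0.885, -0.465, -0.0]
contact_force: [0.6, 0.3, -0.6]
finger_gap: 0.0345
gripper_force: 0.0
shift cm [31.67  4.64 10.14] rot [-0.001  0.001  0.536] deg 30.7
```

```bash
python3 -m creep '[[0.2,6,0.9,0,0,0,0.1],[0.2,12,1.8,0,0,0,0.2],[0.2,18,2.7,2,0,0,0.3],[0.2,24,3.6,5,0,0,0.42],[0.2,29.5,4.4,7,0,0,0.536]]'
python3 - <<'E'
from h import *
go(B(-.031,0,.082),down(np.pi+YB))
E
```

```text
t: 1.35
tcp_pos: [0.5402, 0.0214, 0.2311]
orientation: [0.0, 0.73, -0.683, -0.0]
contact_force: [0.2, 0.8, 1.0]
finger_gap: 0.0343
gripper_force: 0.0
shift cm [ 2.28 -0.99 14.91] rot [ 0.001  0.    -0.001] deg 0.1
```

```bash
python3 -m creep '[[0.38,2.2,-0.9,4,0,0,0],[0.38,2.2,-1,8,0,0,0],[0.38,2.2,-1,11,0,0,0],[0.38,2.2,-1,11,0,0,0],[0.38,2.2,-1,11,0,0,0]]'
python3 - <<'E'
from h import *
go(B(-.031,0,.082),down(np.pi+YB))
im=snap("top","a1.png",(200,140,330,240),5)
E
```

```text
t: 1.98
tcp_pos: [0.5525, 0.0022, 0.1235]
orientation: [-0.001, 0.732, -0.682, 0.001]
contact_force: [0.8, 0.2, 0.3]
finger_gap: 0.0268
gripper_force: 0.0
shift cm [0.28 0.13 4.15] rot [-0.002 -0.     0.004] deg 0.2
```

View pics/a1.png

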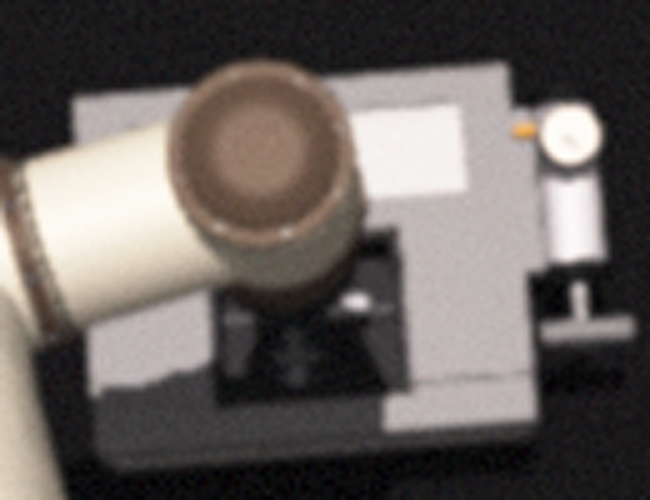

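```bash
python3 -m creep '[[0.38,0.1,0.2,1,0,0,0],[0.38,0.2,0.2,2,0,0,0],[0.38,0.2,0.2,3,0,0,0],[0.38,0.2,0.2,3.8,0,0,0],[0.38,0.2,0.2,3.9,0,0,0]]'
python3 -m creep '[[0.38,0,0,0,0,0,0],[0.8,0,0,0,0,0,0],[0.9,0,0,0,0,0,0],[1,0,0,0,0,0,0],[1,0,0,0,0,0,0]]' 60
python3 -m creep '[[1,0,0,0,0,0,0],[1,0,0,0,0,0,0],[1,0,0,0,0,0,0],[1,0,0,0,0,0,0],[1,0,0,0,0,0,0]]' 60
```

```text
t: 2.65
tcp_pos: [0.5494, -0.0003, 0.0824]
orientation: [0.001, 0.731, -0.682, -0.0]
contact_force: [0.1, 0.0, 1.0]
finger_gap: 0.0264
gripper_force: 0.0
t: 3.28
tcp_pos: [0.5509, 0.0, 0.0839]
orientation: [-0.001, 0.732, -0.682, 0.001]
contact_force: [2.6, -0.4, 1.3]
finger_gap: 0.0079
gripper_force: 58.7
t: 3.9
tcp_pos: [0.5506, 0.0, 0.0839]
orientation: [-0.001, 0.732, -0.682, 0.001]
contact_force: [4.8, -0.6, 4.2]
finger_gap: 0.0075
gripper_force: 59.1
```

```bash
cat > lid.py <<'E'
from h import *
import sys
c=np.array([0,-13.6,2.3]);P=np.array([0,0,1.0])
def pose(th,ph):
    r1=R.from_euler('x',ph);s=P-r1.apply(P);r2=R.from_euler('x',-th)
    return r2.apply(s-c)+c, r2*r1
def seq(start,lst):
    s0,r0=pose(*start)
    for a in lst:
        s,r=pose(*a);d=r0.inv().apply(s-s0);w=(r0.inv()*r).as_rotvec()
        print(a,d.round(2),w.round(3))
E
python3 - <<'E'
from lid import *
seq((0,0),[(0,.15),(0,.3),(0,.45),(0,.55),(0,.55)])
seq((0,.55),[(.05,.55),(.1,.55),(.16,.55),(.22,.55),(.28,.55)])
seq((.28,.55),[(.36,.55),(.44,.55),(.52,.55),(.6,.55),(.68,.55)])
E
```

```text
(0, 0.15) [0.   0.15 0.01] [0.15 0.   0.  ]
(0, 0.3) [0.   0.3  0.04] [0.3 0.  0. ]
(0, 0.45) [0.   0.43 0.1 ] [0.45 0.   0.  ]
(0, 0.55) [0.   0.52 0.15] [0.55 0.   0.  ]
(0, 0.55) [0.   0.52 0.15] [0.55 0.   0.  ]
(0.05, 0.55) [ 0.   -0.47 -0.53] [-0.05  0.    0.  ]
(0.1, 0.55) [ 0.   -0.97 -1.04] [-0.1  0.   0. ]
(0.16, 0.55) [ 0.   -1.61 -1.62] [-0.16  0.    0.  ]
(0.22, 0.55) [ 0.   -2.27 -2.16] [-0.22  0.    0.  ]
(0.28, 0.55) [ 0.   -2.97 -2.66] [-0.28  0.    0.  ]
(0.36, 0.55) [ 0.   -0.77 -0.84] [-0.08  0.    0.  ]
(0.44, 0.55) [ 0.   -1.61 -1.62] [-0.16  0.    0.  ]
(0.52, 0.55) [ 0.   -2.5  -2.33] [-0.24  0.    0.  ]
(0.6, 0.55) [ 0.   -3.45 -2.97] [-0.32  0.    0.  ]
(0.68, 0.55) [ 0.   -4.45 -3.52] [-0.4  0.   0. ]
```

```bash
python3 -m creep '[[1,0,0.15,0.01,0.15,0,0],[1,0,0.3,0.04,0.3,0,0],[1,0,0.43,0.1,0.45,0,0],[1,0,0.52,0.15,0.55,0,0],[1,0,0.52,0.15,0.55,0,0]]'
python3 -m creep '[[1,0,0,0,0,0,0],[1,0,0,0,0,0,0],[1,0,0,0,0,0,0],[1,0,0,0,0,0,0],[1,0,0,0,0,0,0]]'
```

```text
t: 4.53
tcp_pos: [0.5568, -0.0261, 0.1069]
orientation: [-0.209, 0.718, -0.65, 0.135]
contact_force: [-0.9, 16.5, -1.2]
finger_gap: 0.0074
gripper_force: 60.4
t: 5.15
tcp_pos: [0.5566, -0.0266, 0.1065]
orientation: [-0.208, 0.717, -0.651, 0.134]
contact_force: [0.6, 21.6, -1.4]
finger_gap: 0.0075
gripper_force: 59.2
```

```bash
python3 - <<'E'
from h import *
s=arm.sense();print(s["joint_pos"].round(3),s["effort"].round(2))
print(Rt().as_matrix().round(3))
im=snap("scene","a2.png",(180,60,380,300),2.5)
E
```

```text
[ 0.236  0.254 -0.654 -0.075 -0.162 -0.069] [-11.47 -27.42  10.65   3.64   0.34   0.26]
[[ 0.115 -0.878  0.464]
 [-0.99  -0.065  0.124]
 [-0.079 -0.474 -0.877]]
```

View pics/a2.png

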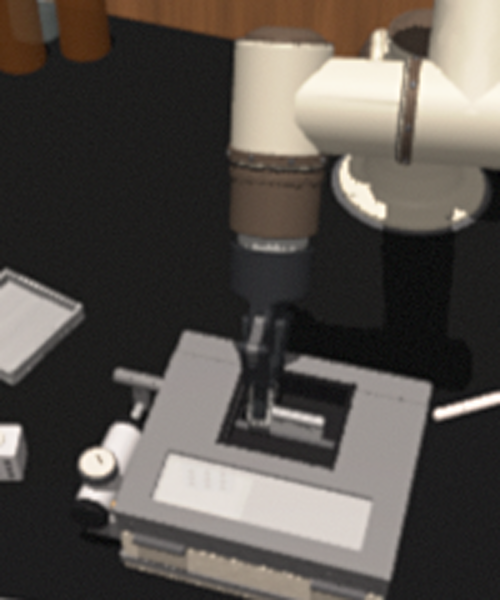

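```bash
python3 -m creep '[[0.5,0,0,0,0,0,0],[0.5,0,0,0,0,0,0],[0.5,0,0,-1.5,0,0,0],[0.5,0,0,-3,-0.15,0,0],[0.5,0,0,-4.5,-0.25,0,0]]'
python3 -m creep '[[0.5,0,0,0,0,0,0],[0.5,0,0,0,0,0,0],[0.5,0,0,0,0,0,0],[0.5,0,0,0,0,0,0],[0.5,0,0,0,0,0,0]]'
python3 - <<'E'
from h import *
print(arm.sense()["joint_pos"].round(3))
go(B(-.032,0,.13),down(np.pi+YB))
E
```

```text
t: 5.82
tcp_pos: [0.5361, -0.0361, 0.1492]
orientation: [-0.117, 0.737, -0.664, 0.054]
contact_force: [1.3, -0.9, 0.6]
finger_gap: 0.0214
gripper_force: 0.0
t: 6.45
tcp_pos: [0.5365, -0.0353, 0.147]
orientation: [-0.118, 0.737, -0.664, 0.054]
contact_force: [0.4, 1.4, 0.6]
finger_gap: 0.0212
gripper_force: 0.0
[ 0.205  0.222 -0.461 -0.086 -0.635 -0.038]
shift cm [-3.14 -1.25  2.32] rot [-0.247  0.082  0.037] deg 15.0
```

```bash
python3 -m creep '[[0.4,-0.8,-0.3,0,-0.06,0.02,0.01],[0.4,-1.6,-0.6,0,-0.12,0.04,0.02],[0.4,-2.4,-1,1,-0.18,0.06,0.03],[0.4,-3.14,-1.25,2.3,-0.247,0.082,0.037],[0.4,-3.14,-1.25,2.3,-0.247,0.082,0.037]]'
python3 -m creep '[[0.4,0,0,0,0,0,0],[0.4,0,0,0,0,0,0],[0.4,0,0,0,0,0,0],[0.4,0,0,0,0,0,0],[0.4,0,0,0,0,0,0]]'
python3 - <<'E'
from h import *
print(arm.sense()["joint_pos"].round(3))
go(B(-.0325,0,.089),down(np.pi+YB))
E
```

```text
t: 7.08
tcp_pos: [0.5512, 0.0, 0.1293]
orientation: [0.001, 0.731, -0.682, -0.0]
contact_force: [-0.7, 0.3, -0.1]
finger_gap: 0.0257
gripper_force: 0.0
t: 7.7
tcp_pos: [0.5508, -0.0009, 0.1308]
orientation: [-0.0, 0.73, -0.683, 0.0]
contact_force: [-1.0, 0.4, 0.1]
finger_gap: 0.0257
gripper_force: 0.0
[ 0.293  0.355 -0.315  0.001 -0.9   -0.226]
shift cm [-0.02  0.08  4.18] rot [-0.001 -0.     0.   ] deg 0.0
```

```bash
python3 -m creep '[[0.4,0,0.1,1.2,0,0,0],[0.4,0,0.1,2.4,0,0,0],[0.4,0,0.1,3.5,0,0,0],[0.4,0,0.1,4.1,0,0,0],[0.4,0,0.1,4.1,0,0,0]]'
python3 -m creep '[[0.8,0,0,0,0,0,0],[1,0,0,0,0,0,0],[1,0,0,0,0,0,0],[1,0,0,0,0,0,0],[1,0,0,0,0,0,0]]' 60
python3 -m creep '[[1,0,0.25,0.06,0.06,0,0],[1,0,0.5,0.15,0.12,0,0],[1,0,0.75,0.22,0.18,0,0],[1,0,1,0.3,0.24,0,0],[1,0,1.13,0.37,0.3,0,0]]'
python3 -m creep '[[1,0,0,0,0,0,0],[1,0,0,0,0,0,0],[1,0,0,0,0,0,0],[1,0,0,0,0,0,0],[1,0,0,0,0,0,0]]'
python3 - <<'E'
from h import *
print(arm.sense()["joint_pos"].round(3), RB.inv().apply(arm.sense()["tcp_pos"]-BO).round(4))
E
```

```text
t: 8.32
tcp_pos: [0.5495, -0.0009, 0.0889]
orientation: [0.001, 0.73, -0.683, -0.0]
contact_force: [0.4, -0.3, 0.3]
finger_gap: 0.0259
gripper_force: 0.0
t: 8.95
tcp_pos: [0.5517, -0.0006, 0.0903]
orientation: [-0.002, 0.731, -0.683, 0.002]
contact_force: [4.7, -0.4, -3.1]
finger_gap: 0.008
gripper_force: 58.4
t: 9.57
tcp_pos: [0.5465, 0.0002, 0.0895]
orientation: [-0.117, 0.722, -0.674, 0.107]
contact_force: [40.2, -34.9, -17.2]
finger_gap: 0.008
gripper_force: 58.7
t: 10.2
tcp_pos: [0.5464, -0.0003, 0.0897]
orientation: [-0.116, 0.722, -0.674, 0.106]
contact_force: [23.6, -11.2, -9.5]
finger_gap: 0.0078
gripper_force: 60.3
[ 0.328  0.288 -0.706  0.281 -0.281 -0.519] [-0.036   0.0007  0.0897]
```

```bash
python3 -m creep '[[1,0,0,0,0,0,0],[1,0,0,0,0,0,0],[1,0,0,0,0,0,0],[1,0,0.1,0,0,0,0],[1,0,0.2,0,0,0,0]]' 20
python3 -m creep '[[1,0,0,0,0,0,0],[1,0,0,0,0,0,0],[1,0,0,0,0,0,0],[1,0,0,0,0,0,0],[1,0,0,0,0,0,0]]'
python3 - <<'E'
from h import *
print(arm.sense()["joint_pos"].round(3), RB.inv().apply(arm.sense()["tcp_pos"]-BO).round(4),arm.sense()["moment"])
E
```

```text
t: 10.82
tcp_pos: [0.5462, -0.0002, 0.0897]
orientation: [-0.117, 0.721, -0.674, 0.107]
contact_force: [32.6, -17.4, -15.2]
finger_gap: 0.008
gripper_force: 59.6
t: 11.45
tcp_pos: [0.5463, -0.0002, 0.0897]
orientation: [-0.117, 0.721, -0.674, 0.107]
contact_force: [29.9, -15.9, -13.3]
finger_gap: 0.0077
gripper_force: 59.7
[ 0.328  0.287 -0.711  0.287 -0.274 -0.525] [-0.0361  0.0008  0.0897] [-4.24136663 -6.33004311 -1.6837271 ]
```

```bash
python3 -m creep '[[0.84,0,-0.2,0,0,0,0],[0.84,0,-0.2,0,0,0,0],[0.86,0,-0.2,0,0,0,0],[1,0,-0.2,0,0,0,0],[1,0,-0.2,0,0,0,0]]' 20
python3 -m creep '[[1,0,0,0,0,0,0],[1,0,0,0,0,0,0],[1,0,0,0,0,0,0],[1,0,0,0,0,0,0],[1,0,0,0,0,0,0]]' 20
python3 - <<'E'
from h import *
print(arm.sense()["joint_pos"].round(3), RB.inv().apply(arm.sense()["tcp_pos"]-BO).round(4))
E
```

```text
t: 12.08
tcp_pos: [0.5465, -0.0003, 0.0898]
orientation: [-0.116, 0.722, -0.674, 0.106]
contact_force: [24.4, -12.1, -9.9]
finger_gap: 0.0076
gripper_force: 60.2
t: 12.7
tcp_pos: [0.5464, -0.0003, 0.0897]
orientation: [-0.116, 0.722, -0.674, 0.106]
contact_force: [23.8, -11.3, -9.5]
finger_gap: 0.0079
gripper_force: 60.2
[ 0.328  0.288 -0.706  0.281 -0.281 -0.519] [-0.036   0.0007  0.0897]
```

```bash
python3 -m creep '[[0.6,0,0,0,0,0,0],[0.6,0,0,0,0,0,0],[0.6,0,0,0,0,0,0],[0.6,0,0,0,0,0,0],[0.6,0,0,0,0,0,0]]' 20
python3 -m creep '[[1,0,0,0,0,0,0],[1,0,0,0,0,0,0],[1,0,0,0,0,0,0],[1,0,0,0,0,0,0],[1,0,0,0,0,0,0]]' 20
python3 -m creep '[[1,0,0,0,0,0,0],[1,0,0,0,0,0,0],[1,0,0,0,0,0,0],[1,0,0,0,0,0,0],[1,0,0,0,0,0,0]]' 20
python3 - <<'E'
from h import *
print(arm.sense()["joint_pos"].round(3), RB.inv().apply(arm.sense()["tcp_pos"]-BO).round(4))
E
```

```text
t: 13.32
tcp_pos: [0.5419, -0.0002, 0.088]
orientation: [-0.113, 0.722, -0.674, 0.104]
contact_force: [7.9, -1.1, -2.1]
finger_gap: 0.0171
gripper_force: 3.2
t: 13.95
tcp_pos: [0.5424, -0.0001, 0.0883]
orientation: [-0.113, 0.722, -0.674, 0.104]
contact_force: [9.3, -1.3, -2.8]
finger_gap: 0.0084
gripper_force: 20.8
t: 14.58
tcp_pos: [0.5424, -0.0001, 0.0883]
orientation: [-0.113, 0.722, -0.674, 0.104]
contact_force: [9.3, -0.5, -2.5]
finger_gap: 0.0089
gripper_force: 20.8
[ 0.331  0.287 -0.711  0.279 -0.284 -0.519] [-0.04    0.0011  0.0883]
```

```bash
cat > lid.py <<'E'
from h import *
def rot(ths,off=(0,0,0),hinge=(.104,.061)):
    "rigid rotation about the hinge by th from measured pose, tool axes"
    r=Rt();H=B(hinge[0],0,hinge[1]);ax=RB.apply([0,1,0]);p=arm.sense()["tcp_pos"]
    for t in ths:
        q=R.from_rotvec(ax*t);d=r.inv().apply(H+q.apply(p-H)-p)*100+np.array(off)
        print(t,d.round(2),r.inv().apply(ax*t).round(3))
E
python3 -m creep '[[1,0,0.1,0,0,0,0],[1,0,0.2,0,0,0,0],[1,0,0.2,0,0,0,0],[1,0,0.2,0,0,0,0],[1,0,0.2,0,0,0,0]]' 20
python3 - <<'E'
from lid import *
print(arm.sense()["joint_pos"].round(3), RB.inv().apply(arm.sense()["tcp_pos"]-BO).round(4))
rot([.06,.12,.18,.24,.3])
E
```

```text
t: 15.2
tcp_pos: [0.5419, -0.0001, 0.0881]
orientation: [-0.114, 0.722, -0.674, 0.105]
contact_force: [13.6, -3.3, -6.3]
finger_gap: 0.009
gripper_force: 20.4
[ 0.331  0.286 -0.716  0.285 -0.278 -0.525] [-0.0405  0.0012  0.0881]
0.06 [-0.   -0.44 -0.76] [-0.06 -0.    0.  ]
0.12 [-0.   -0.93 -1.5 ] [-0.12 -0.    0.  ]
0.18 [-0.   -1.46 -2.2 ] [-0.18  -0.     0.001]
0.24 [-0.01 -2.04 -2.87] [-0.24  -0.     0.001]
0.3 [-0.01 -2.65 -3.51] [-0.3   -0.     0.001]
```

```bash
python3 -m creep '[[1,0,-0.4,-0.76,-0.06,0,0],[1,0,-0.85,-1.5,-0.12,0,0],[1,0,-1.35,-2.2,-0.18,0,0],[1,0,-1.9,-2.87,-0.24,0,0],[1,0,-2.55,-3.5,-0.3,0,0]]'
python3 - <<'E'
from lid import *
print(arm.sense()["joint_pos"].round(3), RB.inv().apply(arm.sense()["tcp_pos"]-BO).round(4))
rot([.08,.16,.24,.32,.4])
im=snap("scene","a3.png",(180,60,380,300),2.5)
E
```

```text
t: 15.82
tcp_pos: [0.5532, 0.0006, 0.1256]
orientation: [-0.002, 0.73, -0.683, 0.001]
contact_force: [10.4, 1.3, -14.1]
finger_gap: 0.0085
gripper_force: 19.8
[ 0.293  0.363 -0.317 -0.001 -0.886 -0.225] [-0.0292  0.0011  0.1256]
0.08 [-0.   -0.56 -1.04] [-0.08 -0.    0.  ]
0.16 [-0.   -1.21 -2.03] [-0.16 -0.    0.  ]
0.24 [-0.01 -1.93 -2.97] [-0.24 -0.    0.  ]
0.32 [-0.01 -2.72 -3.85] [-0.32  -0.     0.001]
0.4 [-0.01 -3.59 -4.66] [-0.4   -0.     0.001]
```

View pics/a3.png

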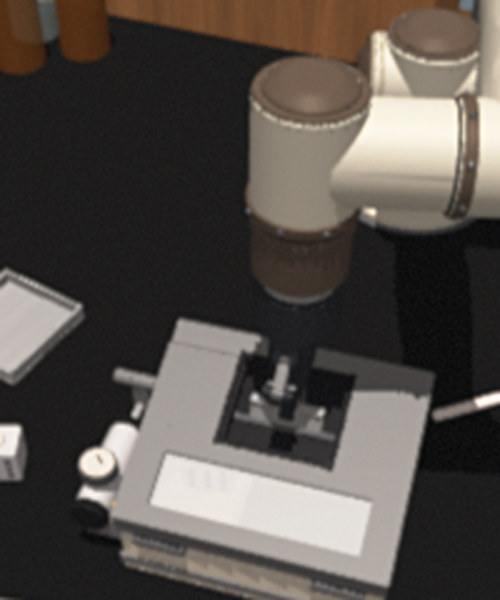

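```bash
python3 -m creep '[[1,0,-0.56,-1.04,-0.08,0,0],[1,0,-1.2,-2.03,-0.16,0,0],[1,0,-1.93,-2.97,-0.24,0,0],[1,0,-2.72,-3.85,-0.32,0,0],[1,0,-3.59,-4.66,-0.4,0,0]]'
python3 - <<'E'
from lid import *
print(arm.sense()["joint_pos"].round(3), RB.inv().apply(arm.sense()["tcp_pos"]-BO).round(4))
rot([.08,.16,.24,.32,.4])
E
```

```text
t: 16.5
tcp_pos: [0.586, 0.0029, 0.1695]
orientation: [0.146, 0.715, -0.669, -0.138]
contact_force: [3.0, 0.8, -14.1]
finger_gap: 0.0089
gripper_force: 19.9
[ 0.243  0.577  0.135 -0.072 -1.527 -0.159] [0.0037 0.0013 0.1695]
0.08 [-0.   -0.53 -1.06] [-0.08  0.    0.  ]
0.16 [-0.01 -1.13 -2.07] [-0.16  0.    0.  ]
0.24 [-0.01 -1.82 -3.03] [-0.24   0.     0.001]
0.32 [-0.01 -2.58 -3.94] [-0.32   0.     0.001]
0.4 [-0.01 -3.41 -4.78] [-0.4    0.     0.001]
```

```bash
python3 -m creep '[[1,0,-0.53,-1.06,-0.08,0,0],[1,0,-1.13,-2.07,-0.16,0,0],[1,0,-1.82,-3.03,-0.24,0,0],[1,0,-2.58,-3.94,-0.32,0,0],[1,0,-3.41,-4.78,-0.4,0,0]]'
python3 - <<'E'
from lid import *
print(arm.sense()["joint_pos"].round(3), RB.inv().apply(arm.sense()["tcp_pos"]-BO).round(4))
rot([.08,.16,.24,.32,.4])
im=snap("scene","a4.png",(180,60,380,300),2.5)
E
```

```text
t: 17.12
tcp_pos: [0.6357, 0.0064, 0.1998]
orientation: [0.285, 0.672, -0.628, -0.269]
contact_force: [-2.3, 2.3, -10.7]
finger_gap: 0.0089
gripper_force: 20.0
[ 0.211  0.867  0.626 -0.126 -2.127 -0.165] [0.0535 0.0014 0.1998]
0.08 [-0.   -0.52 -1.06] [-0.08 -0.    0.  ]
0.16 [-0.   -1.12 -2.08] [-0.16 -0.    0.  ]
0.24 [-0.01 -1.8  -3.04] [-0.24  -0.     0.001]
0.32 [-0.01 -2.56 -3.95] [-0.32  -0.001  0.001]
0.4 [-0.01 -3.39 -4.79] [-0.4   -0.001  0.001]
```

View pics/a4.png

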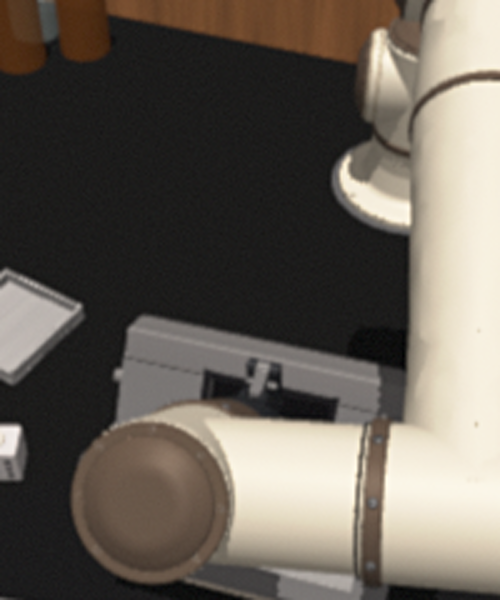

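```bash
python3 -m creep '[[1,0,-0.52,-1.06,-0.08,0,0],[1,0,-1.12,-2.08,-0.16,0,0],[1,0,-1.45,-2.55,-0.2,0,0],[1,0,-1.45,-2.55,-0.2,0,0],[1,0,-1.45,-2.55,-0.2,0,0]]'
python3 -m creep '[[0.4,0,0,0,0,0,0],[0.4,0,0,0,0,0,0],[0.4,0,0,-2,0,0,0],[0.4,0,0,-4.5,0,0,0],[0.4,0,0,-7,0,0,0]]'
python3 - <<'E'
from lid import *
print(arm.sense()["joint_pos"].round(3), RB.inv().apply(arm.sense()["tcp_pos"]-BO).round(4))
go(B(-.05,0,.42),down(np.pi+YB))
E
```

```text
t: 17.8
tcp_pos: [0.665, 0.0083, 0.2072]
orientation: [0.348, 0.642, -0.6, -0.328]
contact_force: [-1.5, 3.8, -16.7]
finger_gap: 0.0089
gripper_force: 20.4
t: 18.42
tcp_pos: [0.7098, 0.008, 0.2515]
orientation: [0.353, 0.64, -0.6, -0.325]
contact_force: [26.3, -20.7, 19.8]
finger_gap: 0.0259
gripper_force: 0.0
[ 0.189  1.199  1.408 -0.267 -2.765 -0.32 ] [ 0.1276 -0.002   0.2515]
shift cm [-0.11 23.78  5.85] rot [ 1.    -0.007 -0.002] deg 57.3
```

```bash
python3 - <<'E'
from lid import *
p=arm.sense()["tcp_pos"]
go(p+[0.0,0,.15],down(np.pi+YB)*R.from_euler('x',-.25))
go(p+[0,0,.05])
E
```

```text
shift cm [ 0.1  12.62 -8.1 ] rot [ 0.75  -0.007 -0.003] deg 43.0
shift cm [ 0.03  4.21 -2.7 ] rot [0. 0. 0.] deg 0.0
```

```bash
python3 -m creep '[[0.4,0,2.5,-1.6,0.15,0,0],[0.4,0,5,-3.2,0.3,0,0],[0.4,0,7.5,-4.8,0.45,0,0],[0.4,0,10,-6.4,0.6,0,0],[0.4,0,12.6,-8.1,0.75,0,0]]'
python3 - <<'E'
from lid import *
s=arm.sense();print(s["joint_pos"].round(3),s["contact_force"].round(1), RB.inv().apply(s["tcp_pos"]-BO).round(4))
go(B(-.05,0,.38),down(np.pi+YB))
im=snap("scene","a5.png",(150,60,420,330),2.2)
E
```

```text
t: 19.05
tcp_pos: [0.7083, 0.0081, 0.4022]
orientation: [0.089, 0.725, -0.678, -0.08]
contact_force: [0.6, 0.7, 0.2]
finger_gap: 0.0256
gripper_force: 0.0
[ 0.225  0.667  0.889 -0.037 -2.03  -0.17 ] [0.6 0.7 0.2] [ 0.1261 -0.0017  0.4022]
shift cm [-0.19 16.58  6.34] rot [ 0.24  -0.004 -0.   ] deg 13.7
```

View pics/a5.png

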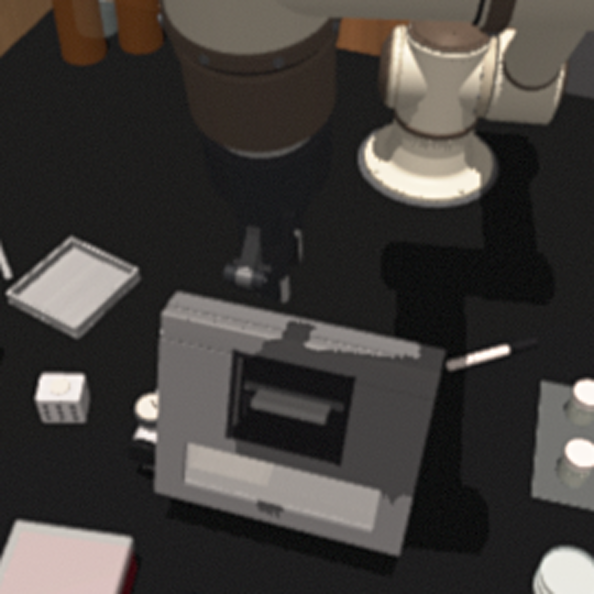

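```bash
python3 -m creep '[[1,0,3.5,1,0.06,0,0],[1,0,7,2,0.12,0,0],[1,0,10.5,3,0.18,0,0],[1,0,13.5,4.5,0.24,0,0],[1,0,16.5,6.3,0.24,0,0]]' 40
python3 -m creep '[[1,0,0,3,0,0,0],[1,0,0,6,0,0,0],[1,0,0,9,0,0,0],[1,0,0,12,0,0,0],[1,0,0,14.5,0,0,0]]'
python3 - <<'E'
from lid import *
s=arm.sense();print(s["joint_pos"].round(3),s["contact_force"].round(1), RB.inv().apply(s["tcp_pos"]-BO).round(4))
go(B(.05,0,.235),down(np.pi+YB))
E
```

```text
t: 19.73
tcp_pos: [0.5321, -0.004, 0.3793]
orientation: [0.002, 0.731, -0.683, 0.0]
contact_force: [1.0, -0.1, 0.6]
finger_gap: 0.0001
gripper_force: 0.0
t: 20.35
tcp_pos: [0.5339, -0.0035, 0.2321]
orientation: [0.004, 0.731, -0.682, -0.001]
contact_force: [0.4, -0.5, 1.4]
finger_gap: 0.0002
gripper_force: 0.0
[ 0.299  0.232 -0.211  0.002 -1.135 -0.231] [ 0.4 -0.5  1.4] [-0.0487 -0.0016  0.2321]
shift cm [-0.14 -9.87 -0.35] rot [ 0.006 -0.004  0.002] deg 0.4
```

```bash
python3 -m creep '[[1,-0.1,-2.5,0,0,0,0],[1,-0.1,-5,0,0,0,0],[1,-0.1,-7.5,0,0,0,0],[1,-0.1,-10,0,0,0,0],[1,-0.1,-11.5,0,0,0,0]]'
python3 -m creep '[[1,0,-1,0,0,0,0],[1,0,-2,0,0,0,0],[1,0,-2.8,0,0,0,0],[1,0,-3.4,0,0,0,0],[1,0,-3.9,0,0,0,0]]'
python3 - <<'E'
from lid import *
s=arm.sense();print(s["contact_force"].round(1), RB.inv().apply(s["tcp_pos"]-BO).round(4))
E
```

```text
t: 20.98
tcp_pos: [0.6495, 0.0051, 0.2342]
orientation: [0.004, 0.731, -0.682, -0.0]
contact_force: [-4.1, -0.1, 6.1]
finger_gap: 0.0001
gripper_force: 4.5
t: 21.6
tcp_pos: [0.6866, 0.0079, 0.2332]
orientation: [0.005, 0.731, -0.682, -0.002]
contact_force: [-13.8, 1.6, 13.6]
finger_gap: 0.0002
gripper_force: 8.9
[-13.8   1.6  13.6] [ 0.1044 -0.0005  0.2332]
```

```bash
python3 -m creep '[[1,0,-0.3,0,0,0,0],[1,0,-0.5,0,0,0,0],[1,0,-0.8,0,0,0,0],[1,0,-0.8,0,0,0,0],[1,0,-0.8,0,0,0,0]]'
python3 - <<'E'
from lid import *
s=arm.sense();print(s["contact_force"].round(1), RB.inv().apply(s["tcp_pos"]-BO).round(4))
E
```

```text
t: 22.22
tcp_pos: [0.6865, 0.0078, 0.2334]
orientation: [0.012, 0.731, -0.682, -0.008]
contact_force: [-28.4, 1.5, 17.0]
finger_gap: -0.0001
gripper_force: 14.2
[-28.4   1.5  17. ] [ 0.1043 -0.0006  0.2334]
```

```bash
python3 -m creep '[[1,0,3,0,0,0,0],[1,2,8,-3,0,0,0],[0,6,14,-8,0,0,0],[0,11,20,-10,0,0,0],[0,17,24,-12,0,0,0]]'
python3 -m creep '[[0,3,0,0,0,0,0],[0,5,0,0,0,0,0],[0,7,0,0,0,0,0],[0,7,0,0,0,0,0],[0,7,0,0,0,0,0]]'
python3 - <<'E'
from lid import *
s=arm.sense();print(s["contact_force"].round(1), RB.inv().apply(s["tcp_pos"]-BO).round(4))
t=snap("top","t2.png",(200,130,460,280),3);snap("scene","s2.png")
a=cv2.imread("pics/t2.png");b=cv2.imread("pics/s2.png")[150:320,120:480]
b=cv2.resize(b,(780,368))
cv2.imwrite("pics/b2.png",cv2.resize(np.vstack([a[:450],b]),None,fx=.73,fy=.73,interpolation=cv2.INTER_AREA))
E
```

```text
t: 22.85
tcp_pos: [0.4967, -0.136, 0.3376]
orientation: [0.003, 0.731, -0.682, -0.001]
contact_force: [1.3, -1.3, -0.5]
finger_gap: 0.0424
gripper_force: 0.0
t: 23.48
tcp_pos: [0.5036, -0.2044, 0.3353]
orientation: [0.003, 0.731, -0.683, -0.002]
contact_force: [0.1, 0.2, -0.1]
finger_gap: 0.043
gripper_force: 0.0
[ 0.1  0.2 -0.1] [-0.0924 -0.2001  0.3353]
```

View pics/b2.png

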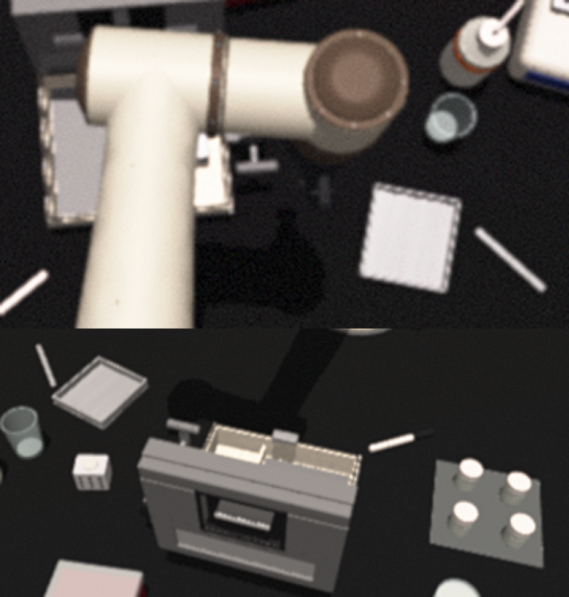

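```bash
python3 -m creep '[[0,4,1,0,0,0,0],[0,8,2,0,0,0,0],[0,12,3,0,0,0,0],[0,16,4,0,0,0,0],[0,20,5,0,0,0,0]]'
python3 - <<'E'
from lid import *
t=snap("top","t3.png",(205,140,325,240),6)
E
```

```text
t: 24.2
tcp_pos: [0.4679, -0.408, 0.3353]
orientation: [0.003, 0.731, -0.682, -0.002]
contact_force: [-0.2, 0.4, -0.7]
finger_gap: 0.0428
gripper_force: 0.0
```

View pics/t3.png

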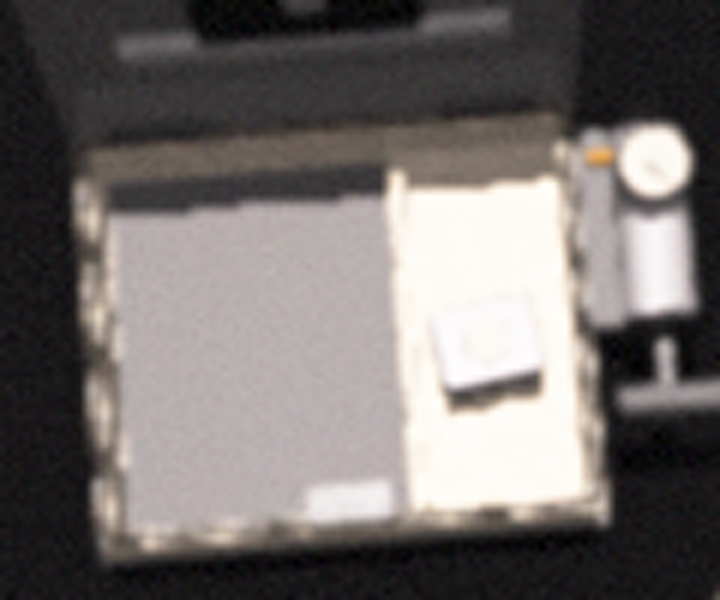

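```bash
python3 - <<'E'
from lid import *
def c6(p): return ((p[0]+.5)/6-.5+205,(p[1]+.5)/6-.5+140)
q=[onz("top",c6(p),.058) for p in [(432,304),(537,293),(541,374),(449,390)]]
m=np.mean(q,0);print(np.round(q,4),m)
for a,b in((0,1),(1,2),(2,3),(3,0)):
  d=q[b]-q[a];print(np.linalg.norm(d).round(4),np.degrees(np.arctan2(d[1],d[0])).round(1))
print("box frame",RB.inv().apply(m-BO).round(4))
for p in [(100,560),(610,522)]: print(RB.inv().apply(onz("top",c6(p),.06)-BO).round(4))
p=m.copy();p[2]=.12
go(p,down(np.pi+.12))
E
```

```text
[[ 0.5916 -0.0451  0.058 ]
 [ 0.5967 -0.0977  0.058 ]
 [ 0.5555 -0.0992  0.058 ]
 [ 0.5479 -0.0533  0.058 ]] [ 0.57292996 -0.07382233  0.058     ]
0.0528 -84.4
0.0412 -177.9
0.0465 99.5
0.0445 10.6
box frame [-0.0145 -0.0744  0.058 ]
[-0.1102  0.1256  0.06  ]
[-0.1105 -0.1265  0.06  ]
shift cm [-33.08 -12.98  21.27] rot [ 0.008 -0.002 -0.054] deg 3.1
```

```bash
python3 -m creep '[[-0.5,-6,-2.4,0,0,0,0],[-0.5,-12,-4.8,0,0,0,0],[-0.5,-18,-7.2,2,0,0,-0.02],[-0.5,-24,-9.6,4,0,0,-0.04],[-0.5,-29.5,-11.7,8,0,0,-0.054]]' 40
python3 -m creep '[[-0.5,-3.6,-1.3,4,0,0,0],[-0.5,-3.6,-1.3,8,0,0,0],[-0.5,-3.6,-1.3,11,0,0,0],[-0.5,-3.6,-1.3,11,0,0,0],[-0.5,-3.6,-1.3,11,0,0,0]]'
python3 - <<'E'
from lid import *
go([.5729,-.0738,.022],down(np.pi+.12))
E
```

```text
t: 24.88
tcp_pos: [0.5595, -0.1208, 0.2667]
orientation: [0.002, 0.75, -0.662, -0.0]
contact_force: [0.6, 0.1, 0.3]
finger_gap: 0.0641
gripper_force: 0.0
t: 25.5
tcp_pos: [0.5673, -0.0862, 0.1572]
orientation: [0.002, 0.749, -0.662, -0.001]
contact_force: [-0.2, 0.6, 1.5]
finger_gap: 0.0639
gripper_force: 0.0
shift cm [-1.18 -0.76 13.52] rot [ 0.004 -0.001  0.003] deg 0.3
```

```bash
python3 -m creep '[[-0.5,-1.2,-0.75,3,0,0,0],[-0.5,-1.2,-0.75,6,0,0,0],[-0.5,-1.2,-0.75,9,0,0,0],[-0.5,-1.2,-0.75,11,0,0,0],[-0.5,-1.2,-0.75,11,0,0,0]]'
python3 - <<'E'
from lid import *
go([.5729,-.0738,.022],down(np.pi+.12)); print(arm.sense()["contact_force"].round(1))
E
```

```text
t: 26.12
tcp_pos: [0.5719, -0.0739, 0.0459]
orientation: [0.003, 0.749, -0.663, -0.002]
contact_force: [-0.6, 0.0, 0.3]
finger_gap: 0.064
gripper_force: 0.0
shift cm [ 0.   -0.12  2.39] rot [ 0.007 -0.001  0.002] deg 0.4
[-0.6  0.   0.3]
```

```bash
python3 -m creep '[[-0.5,0,-0.1,1,0,0,0],[-0.5,0,-0.1,2.2,0,0,0],[0.2,0,-0.1,2.3,0,0,0],[1,0,-0.1,2.3,0,0,0],[1,0,-0.1,2.3,0,0,0]]' 40
python3 -m creep '[[1,0,0,0,0,0,0],[1,0,0,-2,0,0,0],[1,0,0,-5,0,0,0],[1,0,0,-9,0,0,0],[1,0,0,-13,0,0,0]]'
python3 - <<'E'
from lid import *
print(arm.sense()["contact_force"].round(1))
t=[np.array(onz("top",c2(p),.02)) for p in [(514,221),(632,242),(610,371),(493,348)]]
d=(t[0]-t[3]+t[1]-t[2]);print(np.mean(t,0),np.arctan2(d[1],d[0]))
go([.449,-.378,.12],down(np.pi-.17))
E
```

```text
t: 26.75
tcp_pos: [0.5724, -0.0737, 0.0226]
orientation: [0.003, 0.749, -0.663, -0.002]
contact_force: [0.9, 1.1, -1.0]
finger_gap: 0.0407
gripper_force: 39.0
t: 27.38
tcp_pos: [0.5729, -0.0735, 0.1536]
orientation: [0.003, 0.749, -0.663, -0.002]
contact_force: [0.9, -0.3, -1.9]
finger_gap: 0.0408
gripper_force: 39.2
[ 0.9 -0.3 -1.9]
[ 0.44865407 -0.3784586   0.02      ] -0.2065851056363652
shift cm [28.71 15.99  3.49] rot [ 0.007 -0.002  0.292] deg 16.8
```

```bash
python3 -m creep '[[1,5.5,3,-1,0,0,0.06],[1,11,6,-1,0,0,0.12],[1,16.5,9,-1,0,0,0.18],[1,22,12,0,0,0,0.24],[1,27,15,1,0,0,0.29]]'
python3 -m creep '[[1,1.7,1,2,0,0,0],[1,1.7,1,4,0,0,0],[1,1.7,1,6,0,0,0],[1,1.7,1,7,0,0,0],[1,1.7,1,7,0,0,0]]'
python3 - <<'E'
from lid import *
print(arm.sense()["contact_force"].round(1))
go([.449,-.378,.016],down(np.pi-.17))
E
```

```text
t: 28.0
tcp_pos: [0.4565, -0.3615, 0.1438]
orientation: [-0.003, -0.645, 0.764, 0.001]
contact_force: [0.6, 0.4, -1.8]
finger_gap: 0.0407
gripper_force: 39.4
t: 28.62
tcp_pos: [0.4439, -0.3747, 0.0733]
orientation: [-0.003, -0.645, 0.764, 0.002]
contact_force: [0.5, 0.1, 0.2]
finger_gap: 0.0406
gripper_force: 39.3
[0.5 0.1 0.2]
shift cm [ 0.22 -0.6   5.72] rot [ 0.007 -0.002  0.003] deg 0.5
```

```bash
python3 -m creep '[[1,0.2,-0.5,2,0,0,0],[1,0.2,-0.5,4,0,0,0],[1,0.2,-0.5,5.2,0,0,0],[1,0.2,-0.5,5.7,0,0,0],[1,0.2,-0.5,5.7,0,0,0]]'
python3 -m creep '[[0,0,0,0,0,0,0],[-0.3,0,0,0,0,0,0],[-0.3,0,0,0,0,0,0],[-0.3,0,0,-2,0,0,0],[-0.3,0,0,-6,0,0,0]]'
python3 -m creep '[[-0.3,0,0,-4,0,0,0],[-0.3,0,-3,-8,0,0,0],[-0.3,-3,-6,-8,0,0,0],[-0.3,-4,-9,-8,0,0,0],[-0.3,-4,-9,-8,0,0,0]]'
python3 - <<'E'
from lid import *
print(arm.sense()["contact_force"].round(1))
im=snap("top",None);g=cv2.cvtColor(im,cv2.COLOR_BGR2GRAY)
cv2.imwrite("pics/t4.png",cv2.resize(im[150:270,310:460],None,fx=5,fy=5,interpolation=cv2.INTER_CUBIC))
sc=snap("scene","s4.png",(90,120,290,280),3.5)
go([.63,-.29,.12],down(np.pi+.35))
E
```

```text
t: 29.25
tcp_pos: [0.4487, -0.378, 0.0171]
orientation: [-0.003, -0.646, 0.764, 0.001]
contact_force: [0.8, -0.3, -0.7]
finger_gap: 0.0405
gripper_force: 39.3
t: 29.88
tcp_pos: [0.4477, -0.3772, 0.076]
orientation: [-0.004, -0.645, 0.764, 0.003]
contact_force: [0.3, 1.4, 0.3]
finger_gap: 0.0559
gripper_force: 0.0
t: 30.5
tcp_pos: [0.5464, -0.3525, 0.156]
orientation: [-0.003, -0.646, 0.763, 0.001]
contact_force: [-0.1, 0.3, 0.0]
finger_gap: 0.0551
gripper_force: 0.0
[-0.1  0.3  0. ]
shift cm [-7.65 -7.42  3.52] rot [ 0.007 -0.    -0.517] deg 29.6
```

View pics/s4.png

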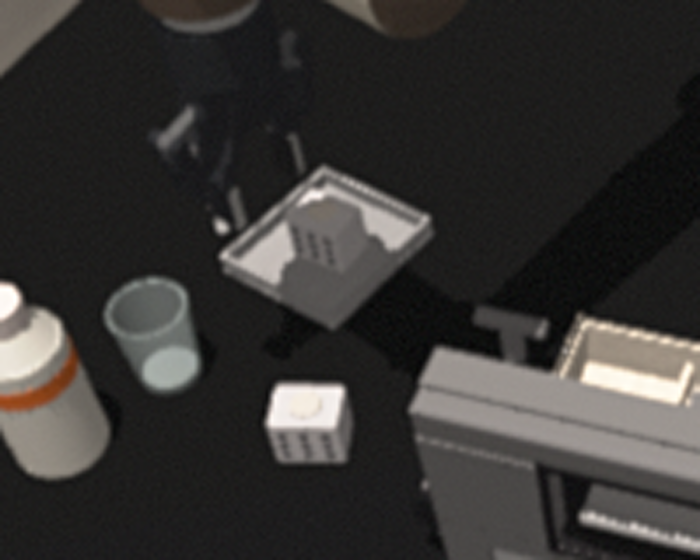

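```bash
python3 - <<'E'
from lid import *
f=lambda p:(p[0]/3.5+90,p[1]/3.5+120)
q=[onz("scene",f(p),.046) for p in [(277,384),(346,384),(350,421),(268,424)]];print(np.round(q,4),np.mean(q,0).round(4))
for a,b in((0,1),(1,2),(2,3),(3,0)):
  d=q[b]-q[a];print(np.linalg.norm(d).round(4),np.degrees(np.arctan2(d[1],d[0])).round(1))
E
```

```text
[[ 0.6241 -0.3196  0.046 ]
 [ 0.606  -0.2715  0.046 ]
 [ 0.6357 -0.2521  0.046 ]
 [ 0.6591 -0.3066  0.046 ]] [ 0.6313 -0.2874  0.046 ]
0.0514 110.6
0.0355 33.2
0.0593 -66.7
0.0373 -159.6
```

```bash
python3 - <<'E'
from lid import *
g=cv2.cvtColor(cv2.imread("pics/top0.png"),cv2.COLOR_BGR2GRAY)
for t in(100,150,190,210):
    m=(g[165:195,340:373]>t).astype(np.uint8);c=max(cv2.findContours(m,0,1)[0],key=cv2.contourArea)
    (a,b),wh,th=cv2.minAreaRect(c);print(t,(a+340,b+165),wh,th,onz("top",(a+340,b+165),.046).round(4))
    mo=cv2.moments(c);print(.5*np.degrees(np.arctan2(2*mo['mu11'],mo['mu20']-mo['mu02'])))
E
```

```text
100 (356.98540115356445, 177.95985221862793) (14.780386924743652, 18.966739654541016) 70.01689910888672 [ 0.6298 -0.2894  0.046 ]
-21.338878688942696
150 (357.1027412414551, 177.7739725112915) (13.927896499633789, 17.90729522705078) 69.44395446777344 [ 0.6304 -0.2898  0.046 ]
-19.618679926569843
190 (357.143835067749, 177.8835620880127) (12.991567611694336, 17.205049514770508) 69.44395446777344 [ 0.6301 -0.2899  0.046 ]
-18.543529296721925
210 (357.1575355529785, 177.7534236907959) (12.757484436035156, 16.619842529296875) 69.44395446777344 [ 0.6305 -0.2899  0.046 ]
-17.402130487519038
```

```bash
python3 -m creep '[[-0.5,-2,-2,0,0,0,-0.11],[-0.5,-4,-4,0,0,0,-0.22],[-0.5,-6,-6,0,0,0,-0.33],[-0.5,-7.6,-7.4,2,0,0,-0.44],[-0.5,-7.6,-7.4,4,0,0,-0.517]]'
python3 -m creep '[[-0.5,0,0,1,0,0,0],[-0.5,0,0,2,0,0,0],[-0.5,0,0,3,0,0,0],[-0.5,0,0,3,0,0,0],[-0.5,0,0,3,0,0,0]]'
python3 - <<'E'
from lid import *
go([.631,-.289,.012],down(np.pi+.35))
E
```

```text
t: 31.22
tcp_pos: [0.6303, -0.2902, 0.1152]
orientation: [0.002, 0.82, -0.572, -0.002]
contact_force: [0.0, 0.0, 0.1]
finger_gap: 0.0638
gripper_force: 0.0
t: 31.85
tcp_pos: [0.6302, -0.291, 0.0861]
orientation: [0.002, 0.819, -0.573, -0.002]
contact_force: [-0.4, -0.5, -0.8]
finger_gap: 0.0639
gripper_force: 0.0
shift cm [-0.16 -0.19  7.41] rot [ 0.006  0.    -0.001] deg 0.3
```

```bash
python3 -m creep '[[-0.5,-0.15,-0.1,2.5,0,0,0],[-0.5,-0.15,-0.1,5,0,0,0],[-0.5,-0.15,-0.1,7.3,0,0,0],[-0.5,-0.15,-0.1,7.3,0,0,0],[0.2,-0.15,-0.1,7.3,0,0,0]]' 40
python3 -m creep '[[1,0,0,0,0,0,0],[1,0,0,0,0,0,0],[1,0,0,-3,0,0,0],[1,0,0,-8,0,0,0],[1,0,0,-14.5,0,0,0]]' 40
python3 - <<'E'
from lid import *
p=B(-.01,-.0775,.13)
go(p,down(np.pi+YB)); print(p, RB.inv().apply(arm.sense()["tcp_pos"]-BO))
E
```

```text
t: 32.48
tcp_pos: [0.6309, -0.2895, 0.014]
orientation: [0.002, 0.819, -0.573, -0.001]
contact_force: [0.1, 0.6, 0.5]
finger_gap: 0.0472
gripper_force: 0.0
t: 33.1
tcp_pos: [0.6295, -0.2884, 0.1547]
orientation: [0.003, 0.819, -0.574, -0.004]
contact_force: [0.9, -0.5, -1.3]
finger_gap: 0.0393
gripper_force: 40.8
shift cm [-21.67  -2.39   2.52] rot [0.01  0.002 0.282] deg 16.2
[ 0.57761105 -0.07659562  0.13      ] [ 0.02758179 -0.2923415   0.15472617]
```

```bash
python3 -m creep '[[1,-5,-0.6,-1,0,0,0.06],[1,-10,-1.2,-1,0,0,0.12],[1,-15,-1.8,-1,0,0,0.18],[1,-20,-2.2,0,0,0,0.24],[1,-21.7,-2.4,0,0,0,0.282]]'
python3 -m creep '[[1,0,0,0,0,0,0],[1,0,0,1,0,0,0],[1,0,0,3,0,0,0],[1,0,0,5,0,0,0],[1,0,0,5,0,0,0]]'
python3 - <<'E'
from lid import *
go(B(-.01,-.0775,.0265),down(np.pi+YB)); print(RB.inv().apply(arm.sense()["tcp_pos"]-BO))
E
```

```text
t: 33.72
tcp_pos: [0.5772, -0.0743, 0.1544]
orientation: [0.003, 0.731, -0.683, -0.003]
contact_force: [-0.3, -1.1, -0.7]
finger_gap: 0.0397
gripper_force: 40.9
t: 34.35
tcp_pos: [0.5772, -0.078, 0.1027]
orientation: [0.005, 0.73, -0.684, -0.003]
contact_force: [-0.1, -0.7, -0.2]
finger_gap: 0.039
gripper_force: 40.9
shift cm [-0.15 -0.14  7.62] rot [ 0.011 -0.001 -0.001] deg 0.7
[-0.01048922 -0.07890007  0.10268859]
```

```bash
python3 -m creep '[[1,-0.1,0,2.5,0.01,0,0],[1,-0.1,0,5,0.01,0,0],[1,-0.1,0,6.8,0.01,0,0],[1,-0.1,0,7.5,0.01,0,0],[1,-0.1,0,7.55,0.01,0,0]]'
python3 -m creep '[[0,0,0,0,0,0,0],[-0.3,0,0,0,0,0,0],[-0.3,0,0,0,0,0,0],[-0.3,0,0,-3,0,0,0],[-0.3,0,0,-8,0,0,0]]'
python3 -m creep '[[-0.3,-3,2,-6,0,0,0],[-0.3,-8,4,-9,0,0,0],[-0.3,-13,6,-9,0,0,0],[-0.3,-18,8,-9,0,0,0],[-0.3,-24,9,-9,0,0,0]]'
python3 -m creep '[[-0.2,-5,1,0,0,0,0],[-0.2,-10,2,0,0,0,0],[-0.2,-12,2,0,0,0,0],[-0.2,-12,2,0,0,0,0],[-0.2,-12,2,0,0,0,0]]'
python3 - <<'E'
from lid import *
print(arm.sense()["joint_pos"].round(2))
im=snap("top","t5.png");snap("scene","s5.png")
b=cv2.imread("pics/s5.png")[150:320,200:480]
cv2.imwrite("pics/b5.png",np.hstack([cv2.resize(im[140:290,110:330],None,fx=2,fy=2),cv2.resize(b,None,fx=1.2,fy=1.2)[:204,:336].copy() if 0 else cv2.resize(b,(350,300))]))
E
```

```text
t: 34.98
tcp_pos: [0.5786, -0.0764, 0.0298]
orientation: [-0.001, 0.73, -0.683, 0.002]
contact_force: [0.4, 0.2, -1.8]
finger_gap: 0.039
gripper_force: 40.9
t: 35.6
tcp_pos: [0.5766, -0.076, 0.1089]
orientation: [0.001, 0.731, -0.683, 0.0]
contact_force: [0.9, -0.4, 0.2]
finger_gap: 0.0553
gripper_force: 0.0
t: 36.22
tcp_pos: [0.4704, 0.1587, 0.1999]
orientation: [-0.002, 0.73, -0.683, 0.002]
contact_force: [2.0, -0.4, -0.1]
finger_gap: 0.0555
gripper_force: 0.0
t: 36.85
tcp_pos: [0.4437, 0.2749, 0.1986]
orientation: [-0.001, 0.73, -0.683, 0.002]
contact_force: [-0.2, -0.3, 0.1]
finger_gap: 0.051
gripper_force: 0.0
[ 0.87  0.24 -0.3   0.   -1.04 -0.8 ]
```

View pics/b5.png

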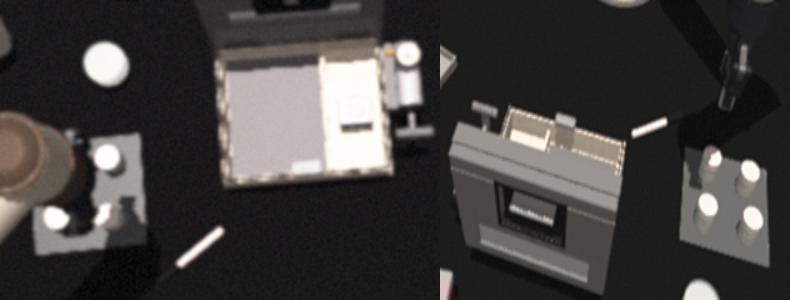

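```bash
cat >> h.py <<'E'
def caps(im=None,roi=(385,225,480,300),t=175):
    if im is None: im=arm.snapshot("scene")
    x0,y0,x1,y1=roi;h=im[y0:y1,x0:x1].min(2);m=cv2.morphologyEx((h>t).astype(np.uint8),cv2.MORPH_OPEN,np.ones((2,2)))
    o=[]
    for k in cv2.findContours(m,0,1)[0]:
        if cv2.contourArea(k)<25: continue
        (a,b),(w,hh),_=cv2.minAreaRect(k);x,y,ww,h2=cv2.boundingRect(k)
        # top ellipse: use bounding box columns centre, top part
        u=(x+(ww-1)/2+x0,y+y0+ (ww-1)*.37);o.append(onz("scene",u,.046)[:2]);print(np.round(u,1),(ww,h2),cv2.contourArea(k),o[-1].round(4))
    return o
E
python3 - <<'E'
from h import *
print("init");caps(cv2.imread("pics/scene0.png"))
print("now");caps(cv2.imread("pics/s5.png"))
t=cv2.imread("pics/top0.png");g=t.min(2)
for q in [(162.5,247.5),(137.5,247.5),(135,221),(162.5,217.5)]:
    x,y=map(int,q);s=g[y-11:y+12,x-11:x+12].astype(float);s[s<150]=0;Y,X=np.mgrid[y-11:y+12,x-11:x+12]
    u=((s*X).sum()/s.sum(),(s*Y).sum()/s.sum());print(np.round(u,1),onz("top",u,.046).round(4))
E
```

```text
init
[451.  273.2] (15, 13) 136.0 [0.5034 0.3804]
[415.  266.2] (15, 12) 129.0 [0.5135 0.2968]
[449.  247.2] (15, 12) 114.5 [0.425  0.3698]
[418.5 238.8] (14, 11) 105.0 [0.425  0.2942]
now
[451.  273.2] (15, 13) 136.0 [0.5034 0.3804]
[415.  266.2] (15, 12) 129.0 [0.5135 0.2968]
[449.  247.2] (15, 12) 114.5 [0.425  0.3698]
[420.5 240.3] (10, 8) 47.0 [0.4282 0.2997]
[161.2 246.3] [0.4274 0.2994 0.046 ]
[137.4 246.1] [0.4284 0.37   0.046 ]
[135.5 220.6] [0.5052 0.3785 0.046 ]
[161.3 217.9] [0.5125 0.3015 0.046 ]
```

```bash
cat > jar.py <<'E'
from h import *
import sys
def to(x,y,z): go([x,y,z],down(np.pi+YB))
def bay(x,y,z):
    go(B(x,.0425+y,z),down(np.pi+YB))
E
python3 - <<'E'
from jar import *
to(.5135,.297,.07)
E
```

```text
shift cm [-1.79 -7.05 12.9 ] rot [-0.004 -0.001 -0.001] deg 0.2
```

```bash
python3 -m creep '[[-0.3,-0.9,-3.5,4,0,0,0],[-0.3,-1.8,-7,8,0,0,0],[-0.3,-1.8,-7,11,0,0,0],[-0.3,-1.8,-7,12.9,0,0,0],[-0.3,-1.8,-7,12.9,0,0,0]]' 30
python3 - <<'E'
from jar import *
to(.5135,.297,.012)
E
```

```text
t: 37.58
tcp_pos: [0.5122, 0.2966, 0.0684]
orientation: [0.001, 0.73, -0.684, 0.002]
contact_force: [-0.1, -0.3, 0.8]
finger_gap: 0.0557
gripper_force: 0.0
shift cm [-0.05 -0.12  5.64] rot [-0.001 -0.004 -0.001] deg 0.2
```

```bash
python3 -m creep '[[-0.3,0,-0.1,2,0,0,0],[-0.3,0,-0.1,4,0,0,0],[-0.3,0,-0.1,5.6,0,0,0],[-0.3,0,-0.1,5.6,0,0,0],[0.3,0,-0.1,5.6,0,0,0]]'
python3 -m creep '[[1,0,0,0,0,0,0],[1,0,0,0,0,0,0],[1,0,0,-3,0,0,0],[1,0,0,-8,0,0,0],[1,0,0,-13,0,0,0]]' 30
python3 - <<'E'
from jar import *
bay(.045,.035,.1)
E
```

```text
t: 38.2
tcp_pos: [0.5145, 0.2989, 0.0149]
orientation: [-0.002, 0.731, -0.683, 0.002]
contact_force: [-1.0, -0.6, -0.4]
finger_gap: 0.0382
gripper_force: 0.2
t: 38.83
tcp_pos: [0.5129, 0.2983, 0.1451]
orientation: [-0.0, 0.731, -0.683, 0.002]
contact_force: [-0.4, 0.7, -0.8]
finger_gap: 0.0354
gripper_force: 30.1
shift cm [22.34 -9.42  4.57] rot [-0.003 -0.002  0.   ] deg 0.2
```

```bash
python3 -m creep '[[1,5,-2.1,-1,0,0,0],[1,10,-4.2,-1,0,0,0],[1,15,-6.3,-1,0,0,0],[1,20,-8.4,0,0,0,0],[1,22.3,-9.4,3,0,0,0]]'
python3 -m creep '[[1,0,0,1.5,0,0,0],[1,0,0,1.5,0,0,0],[1,0,0,1.5,0,0,0],[1,0,0,1.5,0,0,0],[1,0,0,1.5,0,0,0]]'
python3 - <<'E'
from jar import *
bay(.045,.035,.0275)
E
```

```text
t: 39.45
tcp_pos: [0.6243, 0.0803, 0.1158]
orientation: [-0.003, 0.73, -0.684, 0.003]
contact_force: [-0.2, 0.4, -0.3]
finger_gap: 0.0351
gripper_force: 30.2
t: 40.08
tcp_pos: [0.6226, 0.0832, 0.1005]
orientation: [-0.002, 0.731, -0.682, 0.002]
contact_force: [1.1, 0.3, -0.7]
finger_gap: 0.0349
gripper_force: 30.2
shift cm [0.14 0.1  7.3 ] rot [-0.005 -0.001  0.001] deg 0.3
```

Lower, release (opening small), lift, and head back for jar C.

```bash
python3 -m creep '[[1,0.1,0.1,2.5,0,0,0],[1,0.1,0.1,5,0,0,0],[1,0.1,0.1,6.8,0,0,0],[1,0.1,0.1,7.3,0,0,0],[1,0.1,0.1,7.3,0,0,0]]'
python3 -m creep '[[0,0,0,0,0,0,0],[-0.2,0,0,0,0,0,0],[-0.2,0,0,0,0,0,0],[-0.2,0,0,-4,0,0,0],[-0.2,0,0,-10,0,0,0]]'
python3 -m creep '[[-0.2,-5,2,-3,0,0,0],[-0.2,-11,4,-3,0,0,0],[-0.2,-17,6,-3,0,0,0],[-0.2,-23,8,-3,0,0,0],[-0.2,-29,9,-3,0,0,0]]'
python3 - <<'E'
from jar import *
caps()
to(.504,.380,.07)
E
```

```text
t: 40.7
tcp_pos: [0.6221, 0.0814, 0.0268]
orientation: [-0.001, 0.731, -0.683, 0.002]
contact_force: [-0.3, -0.9, -0.5]
finger_gap: 0.0351
gripper_force: 30.2
t: 41.32
tcp_pos: [0.62, 0.0809, 0.1258]
orientation: [0.001, 0.73, -0.683, 0.001]
contact_force: [1.5, 0.2, 0.0]
finger_gap: 0.051
gripper_force: 0.0
t: 41.95
tcp_pos: [0.5108, 0.3658, 0.1567]
orientation: [-0.001, 0.731, -0.683, 0.002]
contact_force: [1.7, 0.1, 0.2]
finger_gap: 0.0514
gripper_force: 0.0
[454.5 274.6] (8, 9) 45.0 [0.5046 0.3885]
[418.5 238.8] (14, 11) 105.0 [0.425  0.2942]
shift cm [-0.73  0.63  8.65] rot [-0.007  0.003  0.007] deg 0.6
```

```bash
python3 -m creep '[[-0.3,-0.7,0.6,3,0,0,0],[-0.3,-0.7,0.6,6,0,0,0],[-0.3,-0.7,0.6,9,0,0,0],[-0.3,-0.7,0.6,9,0,0,0],[-0.3,-0.7,0.6,9,0,0,0]]'
python3 - <<'E'
from jar import *
to(.504,.380,.014)
E
```

```text
t: 42.62
tcp_pos: [0.5067, 0.3712, 0.0672]
orientation: [-0.002, 0.731, -0.683, 0.002]
contact_force: [-0.3, -0.3, 0.9]
finger_gap: 0.0557
gripper_force: 0.0
shift cm [-0.89  0.24  5.32] rot [-0.006  0.     0.001] deg 0.3
```

```bash
python3 -m creep '[[-0.3,-0.9,0.25,1,0,0,0],[-0.3,-0.9,0.25,3,0,0,0],[-0.3,-0.9,0.25,5.3,0,0,0],[-0.3,-0.9,0.25,5.3,0,0,0],[0.3,-0.9,0.25,5.3,0,0,0]]'
python3 -m creep '[[1,0,0,0,0,0,0],[1,0,0,0,0,0,0],[1,0,0,-3,0,0,0],[1,0,0,-8,0,0,0],[1,0,0,-13,0,0,0]]' 30
python3 - <<'E'
from jar import *
bay(.045,-.035,.1)
E
```

```text
t: 43.25
tcp_pos: [0.5036, 0.3803, 0.0139]
orientation: [-0.002, 0.731, -0.683, 0.002]
contact_force: [-0.5, -0.3, 1.0]
finger_gap: 0.0385
gripper_force: 0.0
t: 43.88
tcp_pos: [0.5023, 0.3792, 0.1443]
orientation: [-0.001, 0.73, -0.683, 0.002]
contact_force: [0.0, -0.0, -0.8]
finger_gap: 0.0349
gripper_force: 30.1
shift cm [37.48 -9.94  4.52] rot [-0.003 -0.002  0.   ] deg 0.2
```

```bash
python3 -m creep '[[1,5.5,-1.5,-1,0,0,0],[1,11,-3,-1,0,0,0],[1,16.5,-4.5,-1,0,0,0],[1,22,-6,-1,0,0,0],[1,27.5,-7.5,-1,0,0,0]]'
python3 -m creep '[[1,5,-1.2,0,0,0,0],[1,9.9,-2.4,0,0,0,0],[1,9.9,-2.4,2,0,0,0],[1,9.9,-2.4,4,0,0,0],[1,9.9,-2.4,4,0,0,0]]'
python3 - <<'E'
from jar import *
bay(.045,-.035,.0265)
E
```

```text
t: 44.5
tcp_pos: [0.5961, 0.1085, 0.1539]
orientation: [-0.001, 0.731, -0.683, 0.002]
contact_force: [0.7, -0.6, -1.1]
finger_gap: 0.0352
gripper_force: 30.2
t: 45.12
tcp_pos: [0.6252, 0.0125, 0.1121]
orientation: [0.001, 0.73, -0.683, 0.0]
contact_force: [-1.7, -0.1, -0.9]
finger_gap: 0.0355
gripper_force: 30.2
shift cm [ 0.06 -0.16  8.56] rot [ 0.    -0.001 -0.   ] deg 0.1
```

```bash
python3 -m creep '[[1,0,-0.1,2.5,0,0,0],[1,0,-0.1,5,0,0,0],[1,0,-0.1,7.5,0,0,0],[1,0,-0.1,8.5,0,0,0],[1,0,-0.1,8.5,0,0,0]]'
python3 -m creep '[[0,0,0,0,0,0,0],[-0.2,0,0,0,0,0,0],[-0.2,0,0,0,0,0,0],[-0.2,0,0,-4,0,0,0],[-0.2,0,0,-10,0,0,0]]'
python3 -m creep '[[-0.2,-5,3,-3,0,0,0],[-0.2,-10,6,-3,0,0,0],[-0.2,-15,9,-3,0,0,0],[-0.2,-20,12,-3,0,0,0],[-0.2,-25,15,-3,0,0,0]]'
python3 - <<'E'
from jar import *
caps()
to(.425,.295,.09)
E
```

```text
t: 45.75
tcp_pos: [0.6281, 0.0132, 0.029]
orientation: [-0.001, 0.731, -0.683, 0.002]
contact_force: [0.3, 0.3, 0.4]
finger_gap: 0.0351
gripper_force: 30.2
t: 46.38
tcp_pos: [0.6262, 0.0128, 0.128]
orientation: [0.001, 0.73, -0.683, 0.0]
contact_force: [1.7, 0.5, 0.5]
finger_gap: 0.0513
gripper_force: 0.0
t: 47.0
tcp_pos: [0.4598, 0.2539, 0.1585]
orientation: [-0.002, 0.731, -0.683, 0.002]
contact_force: [0.8, 1.5, -0.8]
finger_gap: 0.0512
gripper_force: 0.0
[449.  247.2] (15, 12) 114.5 [0.425  0.3698]
[419.5 238.1] (12, 11) 79.5 [0.4217 0.2963]
shift cm [-3.9   2.98  6.85] rot [-0.005  0.002  0.006] deg 0.4
```

```bash
python3 -m creep '[[-0.3,-2,1.5,2,0,0,0],[-0.3,-3.9,3,4,0,0,0],[-0.3,-3.9,3,6.8,0,0,0],[-0.3,-3.9,3,6.8,0,0,0],[-0.3,-3.9,3,6.8,0,0,0]]'
python3 - <<'E'
from jar import *
caps()
to(.425,.295,.014)
E
```

```text
t: 47.68
tcp_pos: [0.4293, 0.2896, 0.0907]
orientation: [-0.002, 0.731, -0.683, 0.002]
contact_force: [1.0, -0.1, -0.3]
finger_gap: 0.0555
gripper_force: 0.0
[449.  247.2] (15, 12) 114.5 [0.425  0.3698]
shift cm [-0.55  0.46  7.69] rot [-0.006  0.     0.   ] deg 0.3
```

```bash
python3 -m creep '[[-0.3,-0.55,0.45,2.5,0,0,0],[-0.3,-0.55,0.45,5,0,0,0],[-0.3,-0.55,0.45,7.5,0,0,0],[-0.3,-0.55,0.45,7.65,0,0,0],[0.3,-0.55,0.45,7.65,0,0,0]]'
python3 -m creep '[[1,0,0,0,0,0,0],[1,0,0,0,0,0,0],[1,0,0,-3,0,0,0],[1,0,0,-8,0,0,0],[1,0,0,-13,0,0,0]]' 30
python3 - <<'E'
from jar import *
bay(-.045,-.035,.1)
E
```

```text
t: 48.35
tcp_pos: [0.4249, 0.2951, 0.0144]
orientation: [-0.002, 0.731, -0.683, 0.002]
contact_force: [-2.2, -0.4, 1.8]
finger_gap: 0.0386
gripper_force: 0.7
t: 48.98
tcp_pos: [0.4232, 0.2942, 0.1445]
orientation: [-0.001, 0.73, -0.683, 0.002]
contact_force: [0.1, 0.9, -0.7]
finger_gap: 0.0354
gripper_force: 30.2
shift cm [29.52 -9.41  4.53] rot [-0.003 -0.001  0.   ] deg 0.2
```

```bash
python3 -m creep '[[1,5.5,-1.8,-1,0,0,0],[1,11,-3.6,-1,0,0,0],[1,16.5,-5.3,-1,0,0,0],[1,22,-7,-1,0,0,0],[1,27,-8.6,-1,0,0,0]]'
python3 -m creep '[[1,2.5,-0.8,0,0,0,0],[1,2.5,-0.8,1,0,0,0],[1,2.5,-0.8,3,0,0,0],[1,2.5,-0.8,4,0,0,0],[1,2.5,-0.8,4,0,0,0]]'
python3 - <<'E'
from jar import *
bay(-.045,-.035,.027)
E
```

```text
t: 49.6
tcp_pos: [0.5277, 0.0291, 0.1541]
orientation: [-0.001, 0.73, -0.683, 0.002]
contact_force: [0.8, 0.3, -0.8]
finger_gap: 0.0352
gripper_force: 30.2
t: 50.22
tcp_pos: [0.5365, 0.007, 0.113]
orientation: [-0.0, 0.731, -0.683, 0.001]
contact_force: [0.1, 0.8, -0.9]
finger_gap: 0.0356
gripper_force: 30.2
shift cm [ 0.1  -0.03  8.6 ] rot [-0.002 -0.002  0.001] deg 0.1
```

```bash
python3 -m creep '[[1,0.1,0,2.5,0,0,0],[1,0.1,0,5,0,0,0],[1,0.1,0,7.5,0,0,0],[1,0.1,0,8.6,0,0,0],[1,0.1,0,8.6,0,0,0]]'
python3 -m creep '[[0,0,0,0,0,0,0],[-0.1,0,0,0,0,0,0],[-0.1,0,0,0,0,0,0],[-0.1,0,0,-4,0,0,0],[-0.1,0,0,-10,0,0,0]]'
python3 -m creep '[[-0.2,-5.5,2,-3,0,0,0],[-0.2,-11,4,-3,0,0,0],[-0.2,-17,6,-3,0,0,0],[-0.2,-23,8,-3,0,0,0],[-0.2,-29,9,-3,0,0,0]]'
python3 -m creep '[[-0.3,-6,0,2,0,0,0],[-0.3,-8,0,4,0,0,0],[-0.3,-8,0,4,0,0,0],[-0.3,-8,0,4,0,0,0],[-0.3,-8,0,4,0,0,0]]'
python3 - <<'E'
from jar import *
caps()
to(.425,.37,.014)
E
```

```text
t: 50.85
tcp_pos: [0.5407, 0.0059, 0.0326]
orientation: [-0.002, 0.732, -0.681, 0.004]
contact_force: [-2.6, -2.5, 20.8]
finger_gap: 0.0351
gripper_force: 37.0
t: 51.48
tcp_pos: [0.5367, 0.0057, 0.1285]
orientation: [0.0, 0.731, -0.683, 0.001]
contact_force: [1.7, 0.1, 0.2]
finger_gap: 0.0469
gripper_force: 0.0
t: 52.1
tcp_pos: [0.4267, 0.2911, 0.1587]
orientation: [-0.002, 0.731, -0.682, 0.002]
contact_force: [1.0, 1.1, 0.6]
finger_gap: 0.0512
gripper_force: 0.0
t: 52.72
tcp_pos: [0.4232, 0.3681, 0.1184]
orientation: [-0.002, 0.73, -0.683, 0.002]
contact_force: [0.2, 0.2, 0.8]
finger_gap: 0.055
gripper_force: 0.0
shift cm [-0.18 -0.14 10.43] rot [-0.005  0.    -0.001] deg 0.3
```

```bash
python3 - <<'E'
from jar import *
def c6(p): return ((p[0]+.5)/6-.5+205,(p[1]+.5)/6-.5+140)
for z in (.012,.06):
  for p in [(308,488),(393,482),(396,515),(302,520)]: print(z,(RB.inv().apply(onz("top",c6(p),z)-BO)-[0,.0425,.012]).round(4))
# jar caps in bay from top view
im=arm.snapshot("top");cv2.imwrite("pics/t6.png",im)
for n in [(.045,.035),(.045,-.035),(-.045,-.035),(-.045,.035)]: print(n,proj("top",B(n[0],.0425+n[1],.058)).round(1))
g=im.min(2);x0,y0=205,140;m=(g[y0:240,x0:300]>175).astype(np.uint8)
for k in cv2.findContours(m,0,1)[0]:
    if cv2.contourArea(k)<30: continue
    x,y,w,h=cv2.boundingRect(k);u=(x+x0+(w-1)/2,y+y0+(h-1)/2)
    print(u,(w,h),cv2.contourArea(k),(RB.inv().apply(onz("top",u,.058)-BO)-[0,.0425,.012]).round(4))
E
```

```text
0.012 [-0.0753 -0.0194  0.    ]
0.012 [-0.0755 -0.0629  0.    ]
0.012 [-0.0925 -0.0632  0.    ]
0.012 [-0.0915 -0.0152  0.    ]
0.06 [-0.0822 -0.0215  0.048 ]
0.06 [-0.0824 -0.0636  0.048 ]
0.06 [-0.099  -0.0639  0.048 ]
0.06 [-0.0979 -0.0175  0.048 ]
(0.045, 0.035) [234.4 180.7]
(0.045, -0.035) [257.6 179. ]
(-0.045, -0.035) [259.6 208.3]
(-0.045, 0.035) [236.2 210.1]
(261.0, 198.5) (77, 60) 3847.0 [-0.0155 -0.0412  0.046 ]
```

```bash
python3 -m creep '[[-0.3,-0.2,-0.15,2.5,0,0,0],[-0.3,-0.2,-0.15,5,0,0,0],[-0.3,-0.2,-0.15,7.5,0,0,0],[-0.3,-0.2,-0.15,10.4,0,0,0],[-0.3,-0.2,-0.15,10.4,0,0,0]]'
python3 -m creep '[[1,0,0,0,0,0,0],[1,0,0,0,0,0,0],[1,0,0,0,0,0,0],[1,0,0,-5,0,0,0],[1,0,0,-11,0,0,0]]' 30
python3 - <<'E'
from jar import *
bay(-.035,.038,.1)
E
```

```text
t: 53.45
tcp_pos: [0.4238, 0.3689, 0.0117]
orientation: [0.001, 0.73, -0.683, 0.002]
contact_force: [-0.4, -0.2, -0.6]
finger_gap: 0.0556
gripper_force: 0.0
t: 54.08
tcp_pos: [0.4234, 0.3699, 0.1235]
orientation: [0.001, 0.731, -0.683, 0.002]
contact_force: [1.2, 1.2, -0.7]
finger_gap: 0.0347
gripper_force: 30.3
shift cm [29.78 -9.89  2.47] rot [-0.002 -0.004  0.   ] deg 0.2
```

```bash
python3 -m creep '[[1,5.5,-1.8,-2,0,0,0],[1,11,-3.6,-3,0,0,0],[1,16.5,-5.5,-3,0,0,0],[1,22,-7.3,-3,0,0,0],[1,27,-9,-3,0,0,0]]'
python3 -m creep '[[1,2.8,-0.9,0,0,0,0],[1,2.8,-0.9,1,0,0,0],[1,2.8,-0.9,3,0,0,0],[1,2.8,-0.9,4,0,0,0],[1,2.8,-0.9,4,0,0,0]]'
python3 - <<'E'
from jar import *
bay(-.035,.038,.0245)
E
```

```text
t: 54.7
tcp_pos: [0.5321, 0.1056, 0.1543]
orientation: [-0.001, 0.73, -0.683, 0.002]
contact_force: [0.5, 0.2, -0.2]
finger_gap: 0.0353
gripper_force: 30.3
t: 55.32
tcp_pos: [0.5421, 0.0805, 0.113]
orientation: [-0.0, 0.731, -0.683, 0.001]
contact_force: [-0.5, 0.4, -0.1]
finger_gap: 0.0352
gripper_force: 30.3
shift cm [0.1  0.03 8.85] rot [-0.002 -0.002  0.001] deg 0.2
```

```bash
python3 -m creep '[[1,0.1,0,2.5,0,0,0],[1,0.1,0,5,0,0,0],[1,0.1,0,7.5,0,0,0],[1,0.1,0,8.7,0,0,0],[1,0.1,0,8.8,0,0,0]]'
python3 -m creep '[[0,0,0,0,0,0,0],[-0.1,0,0,0,0,0,0],[-0.1,0,0,0,0,0,0],[-0.1,0,0,-4,0,0,0],[-0.1,0,0,-10,0,0,0]]'
python3 -m creep '[[-0.2,-4,4,-4,0,0,0],[-0.2,-8,7,-5,0,0,0],[-0.2,-13,9,-5,0,0,0],[-0.2,-18,10,-5,0,0,0],[-0.2,-24,10,-5,0,0,0]]'
python3 -m creep '[[-0.2,-5,0,0,0,0,0],[-0.2,-7,0,0,0,0,0],[-0.2,-7,0,0,0,0,0],[-0.2,-7,0,0,0,0,0],[-0.2,-7,0,0,0,0,0]]'
python3 - <<'E'
from jar import *
a=snap("top",None);b=snap("scene",None)
cv2.imwrite("pics/t7.png",a);cv2.imwrite("pics/s7.png",b)
A=cv2.resize(a[140:245,205:325],None,fx=5,fy=5,interpolation=cv2.INTER_CUBIC)
C=cv2.resize(a[205:270,355:420],(195,195));D=cv2.resize(b[215:310,220:320],(195,185));
P=np.zeros((525,800,3),np.uint8);P[:,:600]=A;P[:195,603:798]=C;P[200:385,603:798]=D
cv2.imwrite("pics/b7.png",P)
E
```

```text
t: 55.95
tcp_pos: [0.5433, 0.0792, 0.0257]
orientation: [-0.001, 0.731, -0.683, 0.002]
contact_force: [0.0, 0.3, 0.2]
finger_gap: 0.0352
gripper_force: 30.3
t: 56.58
tcp_pos: [0.5417, 0.0785, 0.1255]
orientation: [0.001, 0.731, -0.683, 0.001]
contact_force: [1.2, 0.4, -0.8]
finger_gap: 0.047
gripper_force: 0.0
t: 57.2
tcp_pos: [0.4258, 0.3129, 0.1762]
orientation: [-0.002, 0.731, -0.683, 0.002]
contact_force: [0.8, 0.4, 1.5]
finger_gap: 0.0513
gripper_force: 0.0
t: 57.82
tcp_pos: [0.4223, 0.3804, 0.1753]
orientation: [-0.001, 0.73, -0.683, 0.002]
contact_force: [0.1, 0.7, 0.0]
finger_gap: 0.0508
gripper_force: 0.0
```

View pics/b7.png

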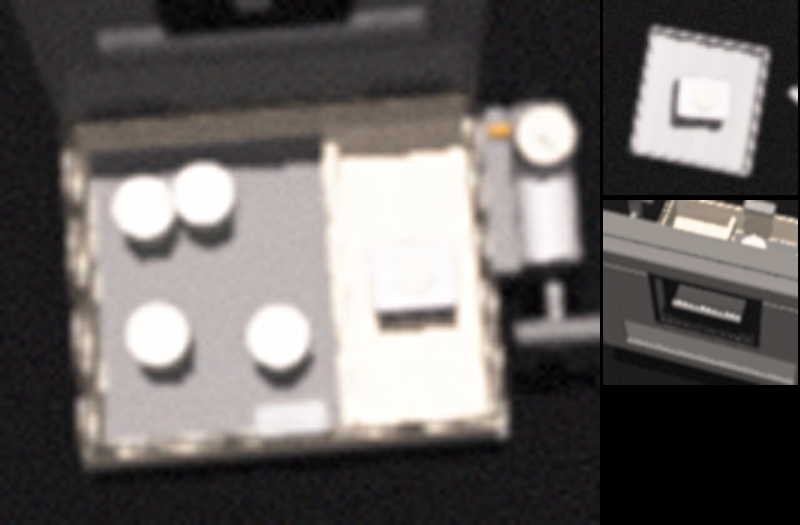

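```bash
python3 - <<'E'
from jar import *
f=lambda p:((p[0]+.5)/5-.5+205,(p[1]+.5)/5-.5+140)
for n,p in dict(D=(143,208),C=(204,194),B=(157,335),A=(278,337),fresh=(411,273)).items(): print(n,(RB.inv().apply(onz("top",f(p),.058)-BO)-[0,.0425,.012]).round(4))
p=B(-.1,0,.4);go(p,down(np.pi+YB))
E
```

```text
D [0.0437 0.0386 0.046 ]
C [0.0495 0.0015 0.046 ]
B [-0.0343  0.035   0.046 ]
A [-0.0411 -0.037   0.046 ]
fresh [-0.0083 -0.1192  0.046 ]
shift cm [ 38.93  -3.55 -22.41] rot [-0.004 -0.001 -0.001] deg 0.2
```

```bash
python3 - <<'E'
from jar import *
go(B(.2,.08,.36),down(np.pi+YB)); print(arm.sense()["joint_pos"].round(2))
E
```

```text
shift cm [ 30.9  -33.53 -18.31] rot [-0.004 -0.001 -0.001] deg 0.2
[ 1.02  0.33 -0.22  0.   -1.02 -0.96]
```

```bash
python3 -m creep '[[1,2,-2,-6,0,0,0],[1,5,-5,-11,0,0,0],[1,9,-9,-15,0,0,0],[1,13,-13,-18,0,0,0],[1,17,-17,-18.5,0,0,0]]' 40
python3 -m creep '[[1,4,-4.5,0,0,0,0],[1,8,-9,0,0,0,0],[1,12,-13,0,0,0,0],[1,14,-16.5,0,0,0,0],[1,14,-16.5,0,0,0,0]]'
python3 - <<'E'
from jar import *
s=arm.sense();print(s["joint_pos"].round(2),RB.inv().apply(s["tcp_pos"]-BO).round(4))
go(B(.2,.08,.235),down(np.pi+YB))
E
```

```text
t: 58.55
tcp_pos: [0.5979, 0.2275, 0.3629]
orientation: [-0.004, 0.731, -0.683, 0.002]
contact_force: [0.4, 0.8, 0.1]
finger_gap: 0.0003
gripper_force: 0.0
t: 59.18
tcp_pos: [0.7724, 0.0975, 0.3562]
orientation: [0.001, 0.729, -0.684, 0.0]
contact_force: [-0.1, 0.5, -0.5]
finger_gap: 0.0001
gripper_force: 0.0
[ 0.33  0.65  0.76  0.   -1.68 -0.27] [0.196  0.0832 0.3562]
shift cm [ 0.3  -0.42 12.12] rot [ 0.001 -0.002 -0.004] deg 0.2
```

```bash
python3 -m creep '[[1,0.3,-0.4,3,0,0,0],[1,0.3,-0.4,6,0,0,0],[1,0.3,-0.4,9,0,0,0],[1,0.3,-0.4,12,0,0,0],[1,0.3,-0.4,12,0,0,0]]'
python3 -m creep '[[1,0,1.5,0,0,0,0],[1,0,3,0,0,0,0],[1,0,4.5,0,0,0,0],[1,0,6,0,0,0,0],[1,0,7.5,0,0,0,0]]'
python3 -m creep '[[1,0,1.5,0,0,0,0],[1,0,3,0,0,0,0],[1,0,4.5,0,0,0,0],[1,0,6,0,0,0,0],[1,0,7.5,0,0,0,0]]'
python3 - <<'E'
from jar import *
s=arm.sense();p=RB.inv().apply(s["tcp_pos"]-BO);print(p.round(4))
for th in (.95,.9,.85,.8,.75,.7,.65,.6,.5,.4,.3,.2,.1,.03,0):
    r,h=.195,.043; x=.104-r*np.cos(th)+h*np.sin(th)+.0145*min(1,th/.3)-.002; z=.061+r*np.sin(th)+h*np.cos(th)-.002
    q=B(x,.08,z);print(th,round(x,4),round(z,4),(Rt().inv().apply(q-s["tcp_pos"])*100).round(2))
E
```

```text
t: 59.8
tcp_pos: [0.7731, 0.0976, 0.2377]
orientation: [0.001, 0.731, -0.683, -0.0]
contact_force: [-0.4, 0.6, -0.7]
finger_gap: -0.0003
gripper_force: 0.0
t: 60.42
tcp_pos: [0.7027, 0.0929, 0.2453]
orientation: [-0.006, 0.731, -0.682, 0.005]
contact_force: [2.8, 1.5, 2.4]
finger_gap: -0.0001
gripper_force: 2.0
t: 61.05
tcp_pos: [0.6267, 0.0879, 0.243]
orientation: [-0.004, 0.731, -0.683, 0.004]
contact_force: [1.9, 0.1, 0.3]
finger_gap: 0.0001
gripper_force: 0.9
[0.05   0.0833 0.243 ]
0.95 0.038 0.2426 [0.33 1.2  0.02]
0.9 0.029 0.2385 [0.33 2.11 0.43]
0.85 0.0201 0.2339 [0.33 3.   0.88]
0.8 0.0115 0.2288 [0.33 3.87 1.37]
0.75 0.0031 0.2234 [0.32 4.71 1.91]
0.7 -0.0049 0.2175 [0.32 5.53 2.49]
0.65 -0.0127 0.2112 [0.32 6.31 3.11]
0.6 -0.0202 0.2046 [0.32 7.06 3.76]
0.5 -0.034 0.1902 [0.32 8.46 5.18]
0.4 -0.0464 0.1745 [0.32 9.72 6.74]
0.3 -0.0571 0.1577 [ 0.32 10.81  8.41]
0.2 -0.0709 0.1399 [ 0.32 12.21 10.18]
0.1 -0.0829 0.1213 [ 0.31 13.43 12.03]
0.03 -0.0902 0.1078 [ 0.31 14.17 13.36]
0 -0.093 0.102 [ 0.31 14.46 13.94]
```

```bash
python3 -m creep '[[1,0.3,1.2,0,0,0,0],[1,0.3,2.1,0.45,0,0,0],[1,0.3,3,0.9,0,0,0],[1,0.3,3.9,1.4,0,0,0],[1,0.3,4.7,1.9,0,0,0]]'
python3 -m creep '[[1,0,0.8,0.6,0,0,0],[1,0,1.6,1.2,0,0,0],[1,0,2.35,1.85,0,0,0],[1,0,3.1,2.6,0,0,0],[1,0,3.75,3.3,0,0,0]]'
python3 - <<'E'
from jar import *
s=arm.sense();p=RB.inv().apply(s["tcp_pos"]-BO);print(p.round(4))
for th in (.5,.45,.4,.35,.3,.2,.1,.05,0):
    r,h=.195,.043; x=.104-r*np.cos(th)+h*np.sin(th)+.0145*min(1,th/.3)-.002; z=.061+r*np.sin(th)+h*np.cos(th)-.002
    q=B(x,.08,z);print(th,round(x,4),round(z,4),(Rt().inv().apply(q-s["tcp_pos"])*100).round(2))
E
```

```text
t: 61.68
tcp_pos: [0.5781, 0.081, 0.2199]
orientation: [-0.001, 0.731, -0.683, 0.001]
contact_force: [-0.3, 0.2, 1.5]
finger_gap: 0.0
gripper_force: 0.8
t: 62.3
tcp_pos: [0.541, 0.0786, 0.1867]
orientation: [-0.001, 0.731, -0.683, 0.002]
contact_force: [0.8, -0.1, 0.5]
finger_gap: -0.0
gripper_force: 0.4
[-0.0361  0.0797  0.1867]
0.5 -0.034 0.1902 [-0.02 -0.21 -0.35]
0.45 -0.0404 0.1825 [-0.03  0.43  0.41]
0.4 -0.0464 0.1745 [-0.03  1.03  1.21]
0.35 -0.0519 0.1663 [-0.03  1.59  2.04]
0.3 -0.0571 0.1577 [-0.03  2.1   2.89]
0.2 -0.0709 0.1399 [-0.03  3.49  4.67]
0.1 -0.0829 0.1213 [-0.03  4.7   6.53]
0.05 -0.0882 0.1117 [-0.04  5.23  7.48]
0 -0.093 0.102 [-0.04  5.71  8.45]
```

```bash
python3 -m creep '[[1,0,0.7,0.8,0,0,0],[1,0,1.3,1.7,0,0,0],[1,0,2.1,2.9,0,0,0],[1,0,2.8,3.8,0,0,0],[1,0,3.5,4.7,0,0,0]]'
python3 -m creep '[[1,0,0.6,0.9,0,0,0],[1,0,1.2,1.8,0,0,0],[1,0,1.5,2.4,0,0,0],[1,0,1.7,2.8,0,0,0],[1,0,1.7,2.8,0,0,0]]'
python3 - <<'E'
from jar import *
s=arm.sense();p=RB.inv().apply(s["tcp_pos"]-BO);print(p.round(4))
E
```

```text
t: 62.92
tcp_pos: [0.5064, 0.0762, 0.1395]
orientation: [-0.001, 0.731, -0.683, 0.002]
contact_force: [1.4, 0.4, 1.1]
finger_gap: 0.0001
gripper_force: 0.2
t: 63.55
tcp_pos: [0.492, 0.0752, 0.1152]
orientation: [-0.003, 0.731, -0.682, 0.004]
contact_force: [-1.6, -2.0, 15.1]
finger_gap: 0.0001
gripper_force: 7.4
[-0.0853  0.0796  0.1152]
```

```bash
python3 -m creep '[[1,0,0.2,0.3,0,0,0],[1,0,0.3,0.5,0,0,0],[1,0,0.4,0.7,0,0,0],[1,0,0.4,0.7,0,0,0],[1,0,0.4,0.7,0,0,0]]'
python3 - <<'E'
from jar import *
s=arm.sense();p=RB.inv().apply(s["tcp_pos"]-BO);print(p.round(4))
E
```

```text
t: 64.18
tcp_pos: [0.4855, 0.0746, 0.1045]
orientation: [-0.0, 0.731, -0.683, 0.001]
contact_force: [0.7, 0.2, 0.1]
finger_gap: 0.0
gripper_force: 0.0
[-0.0918  0.0795  0.1045]
```

```bash
python3 -m creep '[[1,0,0,0.2,0,0,0],[1,0,0,0.4,0,0,0],[1,0,0,0.5,0,0,0],[1,0,0,0.5,0,0,0],[1,0,0,0.5,0,0,0]]'
python3 -m creep '[[1,0,0,-1,0,0,0],[1,0,0,-3,0,0,0],[1,0,0,-3,0,0,0],[1,0,0,-3,0,0,0],[1,0,0,-3,0,0,0]]'
python3 - <<'E'
from jar import *
s=arm.sense();p=RB.inv().apply(s["tcp_pos"]-BO);print(p.round(4))
a=snap("scene","s8.png")
# lid-edge rows: compare with the initial (shut) image on lid area left part
b=cv2.imread("pics/scene0.png")
for name,(x0,y0,x1,y1) in dict(right=(300,225,350,300),back=(232,255,345,305)).items():
    d=cv2.absdiff(a[y0:y1,x0:x1],b[y0:y1,x0:x1]).mean();print(name,d)
E
```

```text
t: 64.8
tcp_pos: [0.486, 0.0747, 0.1038]
orientation: [-0.001, 0.731, -0.682, 0.002]
contact_force: [-9.8, 0.7, 26.0]
finger_gap: -0.0001
gripper_force: 13.2
t: 65.42
tcp_pos: [0.4854, 0.0745, 0.1292]
orientation: [-0.0, 0.73, -0.683, 0.001]
contact_force: [-0.3, 0.1, 0.1]
finger_gap: -0.0002
gripper_force: 0.0
[-0.0919  0.0795  0.1292]
right 3.0766222222222224
back 1.5255457227138642
```

```bash
python3 - <<'E'
from jar import *
print(tri(c2((353,198)),(235.7,211.4)), onz("scene",(235.7,211.4),.09))
p=B(-.0555,-.163,.15);print(p);go(p,down(np.pi+YB))
E
```

```text
(array([ 0.53830213, -0.16458754,  0.08907821]), np.float64(0.0006472796769875359)) [ 0.5391053  -0.16451238  0.09      ]
[ 0.53793735 -0.16495     0.15      ]
shift cm [24.26 -3.62 -2.02] rot [-0.002 -0.002  0.   ] deg 0.2
```

Triangulation agrees to 1 mm (z 0.089 vs 0.090).

```bash
python3 -m creep '[[0.3,5,-0.8,-3,0,0,0],[0.3,10,-1.6,-5,0,0,0],[0.3,15,-2.4,-5,0,0,0],[0.3,20,-3.2,-4,0,0,0],[0.3,24.2,-3.6,-2,0,0,0]]' 60
python3 -m creep '[[0.3,0,0,1,0,0,0],[0.3,0,0,2,0,0,0],[0.3,0,0,3,0,0,0],[0.3,0,0,3,0,0,0],[0.3,0,0,3,0,0,0]]' 60
python3 - <<'E'
from jar import *
go([.5385,-.1648,.073],down(np.pi+YB))
E
```

```text
t: 66.1
tcp_pos: [0.539, -0.1661, 0.1505]
orientation: [-0.002, 0.73, -0.683, 0.002]
contact_force: [0.4, 0.7, 0.1]
finger_gap: 0.0299
gripper_force: 0.0
t: 66.72
tcp_pos: [0.5387, -0.1636, 0.1211]
orientation: [-0.001, 0.731, -0.682, 0.002]
contact_force: [0.4, -0.4, 0.7]
finger_gap: 0.0298
gripper_force: 0.0
shift cm [0.11 0.05 4.81] rot [-0.005 -0.001  0.002] deg 0.3
```

```bash
python3 -m creep '[[0.3,0.1,0,1.5,0,0,0],[0.3,0.1,0,3,0,0,0],[0.3,0.1,0,4.2,0,0,0],[0.3,0.1,0,4.8,0,0,0],[0.3,0.1,0,4.8,0,0,0]]' 60
python3 -m creep '[[0.7,0,0,0,0,0,0],[1,0,0,0,0,0,0],[1,0,0,0,0,0,0],[1,0,0,0,0,0,0],[1,0,0,0,0,0,0]]' 60
python3 - <<'E'
from jar import *
s=arm.sense();p=RB.inv().apply(s["tcp_pos"]-BO);print(p.round(4),s["contact_force"].round(1))
E
```

```text
t: 67.35
tcp_pos: [0.5382, -0.1653, 0.0719]
orientation: [-0.001, 0.731, -0.683, 0.001]
contact_force: [-0.3, -0.7, -0.4]
finger_gap: 0.0298
gripper_force: 0.0
t: 67.97
tcp_pos: [0.5386, -0.1654, 0.0731]
orientation: [-0.001, 0.731, -0.683, 0.002]
contact_force: [-2.0, -0.1, 4.1]
finger_gap: 0.0121
gripper_force: 58.8
[-0.0549 -0.1634  0.0731] [-2.  -0.1  4.1]
```

```bash
python3 -m creep '[[1,0,0.9,0,0,0,0],[1,0,1.8,0,0,0,0],[1,0,2.7,0,0,0,0],[1,0,3.5,0,0,0,0],[1,0,4.1,0,0,0,0]]' 60
python3 -m creep '[[1,0,0,0,0,0,0],[1,0,0,0,0,0,0],[1,0,0,0,0,0,0],[1,0,0,0,0,0,0],[1,0,0,0,0,0,0]]'
python3 - <<'E'
from jar import *
s=arm.sense();p=RB.inv().apply(s["tcp_pos"]-BO);print(p.round(4),s["contact_force"].round(1))
im=snap("top","t9.png")
# rod brightness profile along drybox x between bar and barrel
for x in np.arange(-.10,-.01,.003):
    u=proj("top",B(x,-.1634,.060));print(round(x,3),int(cv2.getRectSubPix(im,(1,1),tuple(map(float,u)))[0,0].mean()),end='; ')
E
```

```text
t: 68.6
tcp_pos: [0.5017, -0.168, 0.0731]
orientation: [-0.004, 0.731, -0.682, 0.006]
contact_force: [8.5, -1.0, -4.9]
finger_gap: 0.0119
gripper_force: 58.5
t: 69.22
tcp_pos: [0.5015, -0.168, 0.0731]
orientation: [-0.004, 0.731, -0.683, 0.005]
contact_force: [6.2, -0.8, -3.1]
finger_gap: 0.0118
gripper_force: 58.5
[-0.0921 -0.1636  0.0731] [ 6.2 -0.8 -3.1]
-0.1 43; -0.097 63; -0.094 78; -0.091 87; -0.088 94; -0.085 98; -0.082 92; -0.079 92; -0.076 91; -0.073 102; -0.07 112; -0.067 125; -0.064 129; -0.061 111; -0.058 91; -0.055 82; -0.052 78; -0.049 80; -0.046 82; -0.043 81; -0.04 84; -0.037 84; -0.034 84; -0.031 85; -0.028 85; -0.025 85; -0.022 87; -0.019 86; -0.016 84; -0.013 84; -0.01 88;
```

```bash
python3 -m creep '[[1,0,0.15,0,0,0,0],[1,0,0.3,0,0,0,0],[1,0,0.3,0,0,0,0],[1,0,0.3,0,0,0,0],[1,0,0.3,0,0,0,0]]'
python3 -m creep '[[1,0,0,0,0,0,0],[1,0,0,0,0,0,0],[1,0,0,0,0,0,0],[1,0,0,0,0,0,0],[1,0,0,0,0,0,0]]'
python3 -m creep '[[1,0,0,0,0,0,0],[1,0,0,0,0,0,0],[1,0,0,0,0,0,0],[1,0,0,0,0,0,0],[1,0,0,0,0,0,0]]'
python3 -m creep '[[1,0,0,0,0,0,0],[1,0,0,0,0,0,0],[1,0,0,0,0,0,0],[1,0,0,0,0,0,0],[1,0,0,0,0,0,0]]'
python3 -m creep '[[1,0,0,0,0,0,0],[1,0,0,0,0,0,0],[1,0,0,0,0,0,0],[1,0,0,0,0,0,0],[1,0,0,0,0,0,0]]'
python3 - <<'E'
from jar import *
s=arm.sense();p=RB.inv().apply(s["tcp_pos"]-BO);print(p.round(4),s["contact_force"].round(1))
a=arm.snapshot("scene");b=cv2.imread("pics/scene0.png");x0,y0,x1,y1=232,255,345,305
print(cv2.absdiff(a[y0:y1,x0:x1],b[y0:y1,x0:x1]).mean())
E
```

```text
t: 69.9
tcp_pos: [0.4986, -0.1682, 0.0731]
orientation: [-0.004, 0.731, -0.682, 0.005]
contact_force: [6.8, -0.4, -3.0]
finger_gap: 0.012
gripper_force: 58.5
t: 70.53
tcp_pos: [0.4986, -0.1682, 0.0731]
orientation: [-0.004, 0.731, -0.683, 0.005]
contact_force: [6.7, -0.8, -2.8]
finger_gap: 0.0114
gripper_force: 58.5
t: 71.15
tcp_pos: [0.4987, -0.1683, 0.0732]
orientation: [-0.004, 0.731, -0.683, 0.005]
contact_force: [6.8, -1.1, -3.7]
finger_gap: 0.012
gripper_force: 58.5
t: 71.78
tcp_pos: [0.4986, -0.1682, 0.0731]
orientation: [-0.004, 0.731, -0.682, 0.005]
contact_force: [7.5, -1.1, -3.3]
finger_gap: 0.012
gripper_force: 58.5
t: 72.4
tcp_pos: [0.4986, -0.1683, 0.0731]
orientation: [-0.004, 0.731, -0.682, 0.005]
contact_force: [7.0, -0.2, -2.6]
finger_gap: 0.012
gripper_force: 58.5
[-0.0949 -0.1637  0.0731] [ 7.  -0.2 -2.6]
1.5059587020648968
```

```bash
python3 -m creep '[[1,0,-0.9,0,0,0,0],[1,0,-1.8,0,0,0,0],[1,0,-2.7,0,0,0,0],[1,0,-3.4,0,0,0,0],[1,0,-4,0,0,0,0]]'
python3 -m creep '[[0.3,0,0,0,0,0,0],[0.3,0,0,0,0,0,0],[0.3,0,0,0,0,0,0],[0.3,0,0,0,0,0,0],[0.3,0,0,0,0,0,0]]'
python3 -m creep '[[0.3,0,0,-2,0,0,0],[0.3,0,0,-6,0,0,0],[0.3,0,0,-12,0,0,0],[0.3,3,6,-15,0,0,0],[0.3,6,12,-16,0,0,0]]'
python3 -m creep '[[0.3,5,0,0,0,0,0],[0.3,9,0,0,0,0,0],[0.3,9,0,0,0,0,0],[0.3,9,0,0,0,0,0],[0.3,9,0,0,0,0,0]]'
python3 - <<'E'
from jar import *
a=snap("scene","s10.png");b=cv2.imread("pics/scene0.png")
for n,(x0,y0,x1,y1) in dict(lid=(232,205,350,305),pump=(210,203,245,225)).items(): print(n,cv2.absdiff(a[y0:y1,x0:x1],b[y0:y1,x0:x1]).mean())
T=b[205:218,223:245];r=cv2.matchTemplate(a[198:225,213:250],T,cv2.TM_CCOEFF_NORMED);print(cv2.minMaxLoc(r))
E
```

```text
t: 73.08
tcp_pos: [0.535, -0.1656, 0.073]
orientation: [-0.001, 0.731, -0.683, 0.002]
contact_force: [1.5, -0.5, 6.0]
finger_gap: 0.0121
gripper_force: 59.5
t: 73.7
tcp_pos: [0.5342, -0.1655, 0.0725]
orientation: [-0.001, 0.73, -0.683, 0.001]
contact_force: [0.3, 0.3, 0.3]
finger_gap: 0.03
gripper_force: 0.0
t: 74.32
tcp_pos: [0.4315, -0.2259, 0.2312]
orientation: [-0.002, 0.731, -0.682, 0.003]
contact_force: [-0.2, -0.9, -0.0]
finger_gap: 0.0298
gripper_force: 0.0
t: 74.95
tcp_pos: [0.4378, -0.3144, 0.2294]
orientation: [-0.001, 0.731, -0.682, 0.002]
contact_force: [-0.1, 1.6, 0.8]
finger_gap: 0.03
gripper_force: 0.0
lid 1.369463276836158
pump 1.4783549783549783
(-0.32733574509620667, 0.999390184879303, (13, 2), (10, 7))
```

```bash
python3 -c "
from bench import arm
print(arm.finish_job())"
```

```text
the job is handed in; nothing more can be done
None
```

I handed the job in at about 75 s of the 210 s limit with every step done: lid shut, spent cartridge on the oven tray, fresh one in its bay, all four jars in the sample bay, and the pump drawn to about 40 mm, held over two seconds and back home. The final camera check matched the opening picture for the lid and pump; the jars and cartridges were last checked just before the lid was shut, and no verdict came back.

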